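Clamp a rubber heel under the swing-arm heel press

ROBOT

A 7-joint arm with a two-finger parallel gripper is mounted at the origin on a cart in front of the work surface, level with it; the furniture and walls round the work are solid. World frame = base frame: x ahead of the robot, y to its left, z up, the work surface at z = 0. Lengths are in m, angles in rad, forces in N, time in s.
With the tool pointing down it reaches from about 0.4 to 0.85 m from the base axis. Payload 10.4 kg.
Tool frame: the origin (TCP) lies at the very end of the fingers, on their centre line; the grasp point (between the pads) lies 19 mm behind it; z points along the fingers, y is the line along which they close (so a half turn about z gives the same grasp; the last joint's range is limited). The gripper opens to 85 mm and grips with 20 to 120 N. Pads are 22 mm wide; open, the fingers measure 114 mm over their backs; the gripper's body (76 mm by 85 mm) begins 54 mm behind the grasp point. The pads swing forward as they close: fully open they stand 13 mm farther back than shut.
Start: joints at [1.189, 0.332, -0.065, 1.46, 0.022, 1.35, -0.088], TCP at [0.219, -0.585, 0.197] pointing down, gripper open.
Joint ranges: [-2.6, 2.6], [-0.5, 2.12], [-1.47, 1.34], [0.16, 2.42], [-1.27, 4.41], [0.06, 2.06], [-2.6, 2.6]. Speed limits (rad/s): [2.22, 2.22, 2.79, 2.79, 3.14, 3.14, 3.14].

INTERFACE

Orientations are given as a unit quaternion [x, y, z, w].
In Python, from workcell import * gives the robot as it stands. The module is installed in compiled form; this text tells all that it offers.
- The arm moves only by the tool carry_out, never from a script. Its argument "motion" is a list of rows, each an object with "xyz": the shift along the tool's x, y, z in m, a list of three; "angular": the turn, a rotation vector about the tool's x, y, z in degrees, a list of three. A call has 1 to 12 rows; each row is the pose to reach, as a shift and turn from the pose commanded when the call began, along the tool's axes at that moment; what a row does not reach only later rows make up. A row lasts 1/10 s, in which the tool goes at most 50 mm and 8.59 degrees, less where a joint would pass 70% of its speed; a pose out of reach is approached as far as the arm can. A call with a gripper value outside its range is refused whole. "hand" is the opening, from 0 (shut) to 1 (fully open), set as the call begins (left out, the last holds). The fingers move at their own pace and stop on an object; "grip_force" is the grip in N (left out, the last holds). Time passes only in rows, so rows that repeat a pose let the fingers close. It gives the time, the measured TCP pose, the force, the opening and the grip force at its end, in the units of the state.
- get_obs(): the state, without advancing time (a new reading comes with each control period).
- camera(name): name is "side" or "top"; returns a dict with "img" (400x640x3 uint8, red, green, blue), "fx", "fy", "cx", "cy" (pixels), "extrinsics" (4x4, takes a point from camera to world coordinates). Camera axes: x right, y up, looking along -z (the intrinsics and any distortion apply to the point x, -y, -z); pixel columns grow to the right and rows downward; lengths in m; the calibration is good to about 2 mm. A picture is of the moment at which its call begins. There is no depth.
- hand_in(): hands the job in; it is judged then, once.
The state is a dict: "clock": time; "joint_pos": joint angles; "joint_velocities": joint speeds; "tau": joint torques, N m; "position": TCP position; "ee_rot": TCP orientation; "ft_force": force on the tool from outside, world axes, zero at the start; "torque": the same for the moment, N m; "grip_width": opening from 0.0 (shut) to 1.0 (fully open); "grasp_force": force on a finger pad.
Only numpy, scipy, OpenCV 4.12 (cv2) and the standard library are available. Lean on these libraries where they do the work, as an engineer would, in place of code of your own. Each camera call takes 0.05 s, during which the arm holds its last target. There are 200 camera calls.

TASK

Set the rubber heel in the bench press: swing the press arm well clear of the nest, lay the heel flat in the nest with its straight side on the straight wall, and swing the arm back fully home against its stop over the heel. Then push the ram down by its palm knob until the sprung foot bears on the heel and its spring has given about half its travel, not jammed solid, so that the press stays clamping when you let go. Leave the wax tin, the burnisher and the lump of beeswax where they lie.

Things in the scene. Friction and masses are not known exactly. Their poses are not given: they have to be found in the camera images.
- heel: black rubber heel lift, 64 x 66 x 12 mm, D-shaped: straight side (the breast) at its +y, rounded back at -y, about 63 mm wide across x at its origin (sides almost parallel). Origin at the centre of its underside, z up. It lies loose on the table.
- heel_nest: wooden nest on the press plate: heel-shaped pocket, 1.6 mm clearance all round, walls 7 mm high and 14 mm thick, with 30 mm gaps at the middle of both sides (+x, -x) for the fingers. Origin at the centre of the pocket floor, 18 mm above the table; axes those of the seated heel (straight wall at +y, towards the operator). The seated heel stands 5 mm proud of the walls.
- press_arm (a joint): swing arm of the press, on an upright column, rad: 0 = home against its stop, with the ram exactly over the nest; grows to 1.75 as the arm swings clear, clockwise seen from above (to the left seen from the robot). Stiff enough to stay where it is left; 4 N at the handle move it.
- press_pivot (a point): the column axis at the height of the arm, 129 mm above the table. The ram's axis is 160 mm from it, the arm's upright handle 205 mm. The beam is 26 mm wide, from 105 to 142 mm above the table; column and nut reach up to 176 mm.
- press_handle (a point): middle of the upright wooden handle at the free end of the arm, 185 mm above the table: a turned post of 20 mm diameter, from 152 to 215 mm above the table, standing free to be pushed from either side.
- press_ram: ram in the arm's end: 18 mm spindle with a black palm knob, 43 mm wide; origin at the middle of the knob's domed top, 228 mm above the table when fully up. Slides down up to 52 mm, held by friction (10 N). Below, a 42 mm foot on a spring of 1.2 N/mm that gives 7 mm. The foot is screwed out differently each time, its free face 162 to 180 mm below the knob's top: feel or see where it meets the heel.
- wax_tin: round tin of wax, 62 mm diameter, 19 mm high, bystander; origin at the centre of its underside
- burnisher: wooden burnisher, 38 x 113 x 17 mm, bystander; origin at the centre of its underside
- beeswax: lump of beeswax, 34 x 49 x 20 mm, bystander; origin at the centre of its underside

How it is judged:
By the outcome, as a careful person would: the job done as asked, in the order asked, and still so for the second after the job is handed in, with the robot touching nothing.
It also fails if it takes over 72 s, if anything falls off the work surface, if the arm or the gripper's body presses on something with over 40 N, if the wrist force passes 120 N, or if a joint passes its speed limit or range.

## Working session

There is one attempt and no reset: what is moved stays moved. The work goes in short steps, Python scripts to look and compute and a tool call to move; the robot and the scene stay as the last step left them, time stands still between calls to the robot, and variables do not carry over. Pictures are saved under pics/ and viewed, at most 10 in all, crops included, and the job is handed in when it is done.

Besides the shell and the picture viewer there is one more tool, called after "Request:" by a JSON object that holds its "fn" and its "kwargs". carry_out: Moves the arm, as the interface text tells. Its arguments: {"type":"object","properties":{"motion":{"type":"array"},"hand":{"type":"number"},"grip_force":{"type":"number"}},"required":["motion"]}

```bash
mkdir -p pics; python3 - <<'E'
from workcell import *
import cv2,pickle
o=get_obs();print({k:o[k] for k in('clock','position','ee_rot','ft_force','grip_width')})
for n in('top','side'):
    c=camera(n);cv2.imwrite(f'pics/{n}0.png',c['img'][:,:,::-1]);pickle.dump(c,open(n+'0.pkl','wb'))
    print(n,c['fx'],c['fy'],c['cx'],c['cy'],[k for k in c]);print(c['extrinsics'].round(4) if hasattr(c['extrinsics'],'round') else c['extrinsics'])
E
```

```text
{'clock': 0.0, 'position': array([ 0.21929189, -0.58479788,  0.19590559]), 'ee_rot': array([ 9.83956190e-01,  1.78408747e-01, -1.58329932e-04, -7.13921521e-04]), 'ft_force': array([ 0.03709826, -0.87273544, -0.86896665]), 'grip_width': 0.9982296896411579}
top 488.8421634670522 488.8421634670522 317.1546933702298 201.6109439337125 ['img', 'fx', 'fy', 'cx', 'cy', 'extrinsics']
[[ 0.0253  0.9891 -0.1447  0.3244]
 [-0.9995  0.0221 -0.0232  0.0026]
 [-0.0198  0.1453  0.9892  1.1453]
 [ 0.      0.      0.      1.    ]]
side 397.24440884602166 397.24440884602166 322.06929040713294 197.54887840104416 ['img', 'fx', 'fy', 'cx', 'cy', 'extrinsics']
[[-0.9996 -0.0269  0.006   0.4744]
 [ 0.0177 -0.4599  0.8878  0.7773]
 [-0.0212  0.8875  0.4602  0.5723]
 [ 0.      0.      0.      1.    ]]
```

View pics/top0.png

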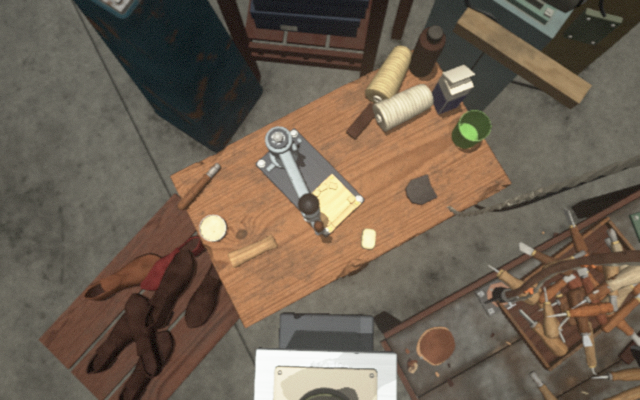

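View pics/side0.png

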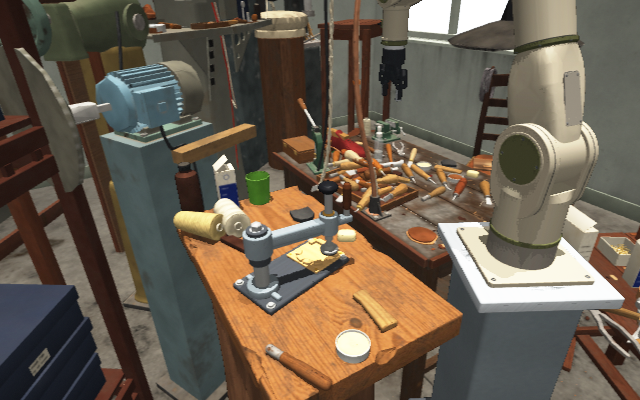

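The top view shows the heel at (421,190), the press column at (280,140), the knob at (309,203), the nest around (335,203), the tin at (213,228), the burnisher at (253,250) and the wax at (369,239). I'll enlarge the middle.

```bash
python3 - <<'E'
import cv2
a=cv2.imread('pics/top0.png')[110:260,250:450];cv2.imwrite('pics/t1.png',cv2.resize(a,None,fx=4,fy=4,interpolation=cv2.INTER_CUBIC))
a=cv2.imread('pics/side0.png')[170:310,225:375];cv2.imwrite('pics/s1.png',cv2.resize(a,None,fx=4,fy=4,interpolation=cv2.INTER_CUBIC))
E
```

```text
(no output)
```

View pics/t1.png

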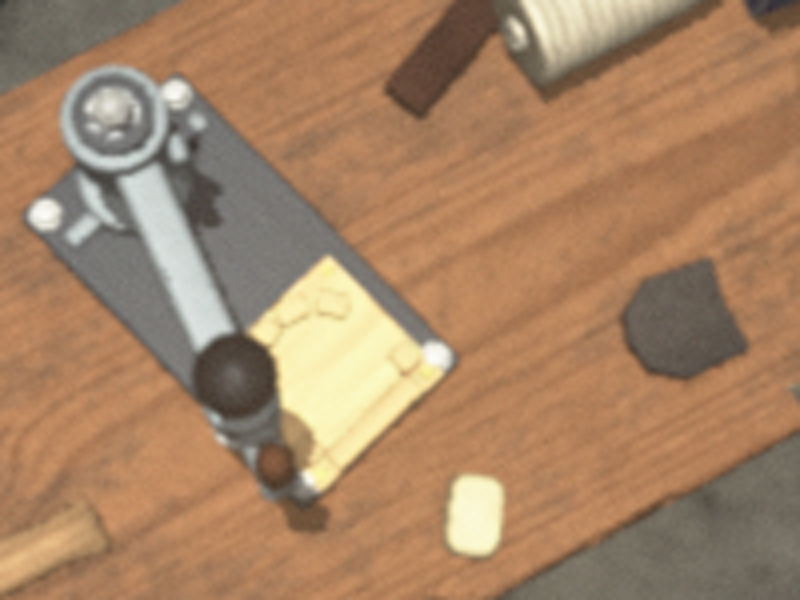

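View pics/s1.png

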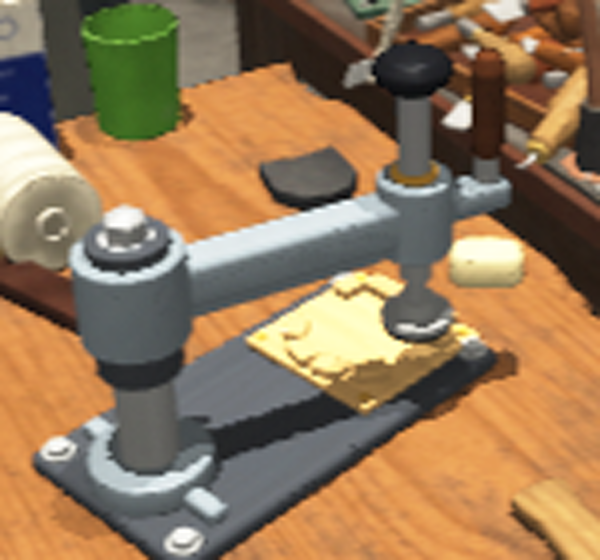

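The enlargements show the arm partly open. Crop pixels: nut (115,105), knob (235,370), handle top (275,460), breast edge (708,260)–(746,347), and the nest's straight wall at lower right. Next I convert these to world positions.

```bash
cat > h.py <<'E'
import numpy as np,cv2,pickle
from scipy.spatial.transform import Rotation as R
def ray(c,uv,z):
    uv=np.atleast_2d(np.asarray(uv,float));E=np.array(c['extrinsics'])
    d=np.c_[(uv[:,0]-c['cx'])/c['fx'],-(uv[:,1]-c['cy'])/c['fy'],-np.ones(len(uv))]@E[:3,:3].T
    o=E[:3,3];return o+d*((z-o[2])/d[:,2])[:,None]
def proj(c,P):
    P=np.atleast_2d(P);E=np.array(c['extrinsics']);q=(P-E[:3,3])@E[:3,:3]
    return np.c_[c['cx']+c['fx']*q[:,0]/-q[:,2],c['cy']+c['fy']*q[:,1]/q[:,2]]
def load(n):return pickle.load(open(n+'.pkl','rb'))
E
python3 - <<'E'
from h import *
np.set_printoptions(precision=4,suppress=True)
t=load('top0');s=load('side0')
T=lambda u,v,z:ray(t,[250+u/4-.4,110+v/4-.4],z)[0]
S=lambda u,v,z:ray(s,[225+u/4-.4,170+v/4-.4],z)[0]
print('nut',T(115,105,.176),S(130,213,.176))
print('knob',T(235,370,.22),S(413,58,.222));print('handle',T(275,457,.215),S(489,55,.215))
print('bolts',*[T(*p,.013) for p in((47,213),(177,93),(437,354))]);print('boltsS',*[S(*p,.013) for p in((58,448),(183,540),(475,346))])
print('nest corners',T(330,256,.025),T(450,360,.025),T(312,492,.025)); print('nestS',S(248,338,.025),S(368,408,.018))
print('col base',T(118,190,.02),S(150,440,.02))
for c,box,z in((t,(400,170,445,212),.012),(s,(288,203,317,225),.012)):
    x0,y0,x1,y1=box;im=c['img'][y0:y1,x0:x1].astype(int)
    im=cv2.resize(im.astype(np.uint8),None,fx=8,fy=8,interpolation=cv2.INTER_CUBIC).astype(int)
    m=((im[...,0]-im[...,2]<30)&(im[...,0]<110)).astype(np.uint8)
    n,l,st,ce=cv2.connectedComponentsWithStats(m);k=1+st[1:,4].argmax()
    cs,_=cv2.findContours((l==k).astype(np.uint8),0,cv2.CHAIN_APPROX_NONE)
    p=max(cs,key=len)[:,0]/8.-.44+[x0,y0];w=ray(c,p,z)[:,:2]
    r=cv2.minAreaRect((w*1000).astype(np.float32));print('rect',r,cv2.boxPoints(r).round(1).tolist(),'hullpoly',cv2.approxPolyDP((w*1000).astype(np.float32)[:,None],4,True)[:,0].tolist())
E
```

```text
nut [0.6005 0.1083 0.176 ] [0.5973 0.1123 0.176 ]
knob [0.4584 0.0411 0.22  ] [0.4569 0.0425 0.222 ]
handle [0.4176 0.021  0.215 ] [0.4167 0.0267 0.215 ]
bolts [0.5801 0.164  0.013 ] [0.6551 0.0891 0.013 ] [ 0.5005 -0.0682  0.013 ]
boltsS [0.6555 0.0872 0.013 ] [0.5798 0.1623 0.013 ] [0.4219 0.0038 0.013 ]
nest corners [ 0.5552 -0.0043  0.025 ] [ 0.4953 -0.075   0.025 ] [0.417  0.0031 0.025 ]
nestS [0.5559 0.0062 0.025 ] [0.4857 0.0663 0.018 ]
col base [0.5933 0.1216 0.02  ] [0.6041 0.0913 0.02  ]
rect ((521.4107666015625, -209.27598571777344), (60.552406311035156, 62.49168395996094), 23.10976791381836) [[481.29998779296875, -192.39999389648438], [505.79998779296875, -249.89999389648438], [561.5, -226.10000610351562], [537.0, -168.6999969482422]] hullpoly [[558.7589721679688, -227.10940551757812], [546.3052368164062, -190.47471618652344], [529.049560546875, -178.75015258789062], [508.6080627441406, -180.76742553710938], [494.37823486328125, -192.0863037109375], [491.06719970703125, -215.30813598632812], [508.0201110839844, -247.67091369628906]]
rect ((524.5313720703125, -201.49505615234375), (65.2724838256836, 74.97217559814453), 24.32503890991211) [[479.3999938964844, -180.8000030517578], [510.20001220703125, -249.10000610351562], [569.7000122070312, -222.1999969482422], [538.7999877929688, -153.89999389648438]] hullpoly [[511.8094482421875, -247.63619995117188], [536.9149780273438, -230.18649291992188], [561.9567260742188, -224.17771911621094], [550.0784301757812, -178.7786407470703], [530.6638793945312, -159.51043701171875], [496.10162353515625, -175.88095092773438], [494.0918273925781, -210.9466094970703]]
```

```bash
python3 - <<'E'
import cv2,numpy as np
a=cv2.imread('pics/top0.png')[130:240,400:640];b=cv2.imread('pics/side0.png')[0:225,270:430]
a=cv2.resize(a,(480,220),interpolation=cv2.INTER_CUBIC);b=cv2.resize(b,None,fx=2,fy=2,interpolation=cv2.INTER_CUBIC)
o=np.zeros((450,800,3),np.uint8);o[:220,:480]=a;o[:450,480:800]=b;cv2.imwrite('pics/rope.png',o)
E
```

```text
(no output)
```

View pics/rope.png

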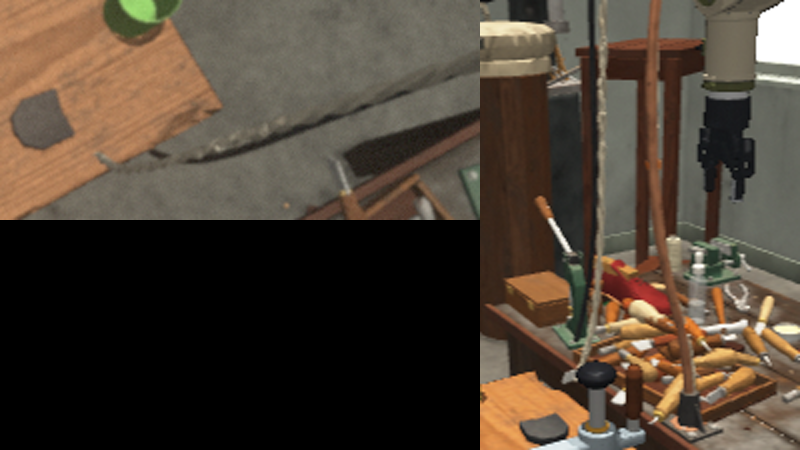

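The picture shows a rope hanging beside the table: its lower end is at top (452,209) / side (315,189), and it passes side (329,50) higher up. A brown cable or post runs from side (357,20) to (375,205). I'll triangulate both.

```bash
python3 - <<'E'
from h import *
t=load('top0');s=load('side0')
for z in(0,.05,.1,.15,.2,.3):print(z,ray(t,[452,209],z)[0].round(3),ray(s,[315,189],z)[0].round(3))
# rope points: top pixels along rope vs side
for z in(.2,.4,.6): print(z,ray(t,[[500,207],[560,188],[620,170]],z)[:,:2].round(3).tolist())
for y in(-.35,-.45,-.6,-.8):
  # side rays at plane y
  E=np.array(s['extrinsics'])
  for uv in((315,189),(329,50),(357,20),(375,205)):
    d=E[:3,:3]@[(uv[0]-s['cx'])/s['fx'],-(uv[1]-s['cy'])/s['fy'],-1];k=(y-E[1,3])/d[1];print(y,uv,(E[:3,3]+k*d).round(3))
E
```

```text
0 [ 0.481 -0.288  0.   ] [ 0.489 -0.389  0.   ]
0.05 [ 0.475 -0.275  0.05 ] [ 0.488 -0.287  0.05 ]
0.1 [ 0.468 -0.263  0.1  ] [ 0.486 -0.185  0.1  ]
0.15 [ 0.461 -0.25   0.15 ] [ 0.485 -0.083  0.15 ]
0.2 [ 0.454 -0.237  0.2  ] [0.484 0.019 0.2  ]
0.3 [ 0.44  -0.212  0.3  ] [0.481 0.223 0.3  ]
0.2 [[0.46, -0.33], [0.5, -0.447], [0.538, -0.564]]
0.4 [[0.431, -0.259], [0.463, -0.352], [0.493, -0.444]]
0.6 [[0.403, -0.189], [0.426, -0.257], [0.448, -0.324]]
-0.35 (315, 189) [ 0.488 -0.35   0.019]
-0.35 (329, 50) [ 0.439 -0.35   0.433]
-0.35 (357, 20) [ 0.365 -0.35   0.505]
-0.35 (375, 205) [ 0.296 -0.35  -0.045]
-0.45 (315, 189) [ 0.49 -0.45 -0.03]
-0.45 (329, 50) [ 0.436 -0.45   0.42 ]
-0.45 (357, 20) [ 0.355 -0.45   0.499]
-0.45 (375, 205) [ 0.28  -0.45  -0.099]
-0.6 (315, 189) [ 0.492 -0.6   -0.104]
-0.6 (329, 50) [ 0.431 -0.6    0.402]
-0.6 (357, 20) [ 0.341 -0.6    0.49 ]
-0.6 (375, 205) [ 0.257 -0.6   -0.181]
-0.8 (315, 189) [ 0.494 -0.8   -0.202]
-0.8 (329, 50) [ 0.425 -0.8    0.377]
-0.8 (357, 20) [ 0.321 -0.8    0.478]
-0.8 (375, 205) [ 0.225 -0.8   -0.291]
```

```bash
cat >> h.py <<'E'
def rows(way,o=None,step=.045,deg=8.):
    """way: list of (x,y,z,tool-y heading deg), tool down; print rows in tool axes of the start pose"""
    from workcell import get_obs
    o=o or get_obs();R0=R.from_quat(o['ee_rot']);p0=np.array(o['position'])
    y=R0.as_matrix()[:,1];cur=np.r_[p0,np.degrees(np.arctan2(y[1],y[0]))]
    print('now',p0.round(4),'hdg',cur[3].round(1),'F',np.round(o['ft_force'],1),'t',round(o['clock'],2),'g',round(o['grip_width'],2));n=0;out=[]
    for w in way:
        w=np.array(w,float);k=int(max(1,np.ceil(np.linalg.norm(w[:3]-cur[:3])/step),np.ceil(abs(w[3]-cur[3])/deg)))
        for i in range(1,k+1):
            q=cur+(w-cur)*i/k;h=np.radians(q[3])
            M=np.c_[[-np.sin(h),np.cos(h),0],[np.cos(h),np.sin(h),0],[0,0,-1.]];
            if np.linalg.det(M)<0:M[:,0]*=-1
            rv=(R0.inv()*R.from_matrix(M)).as_rotvec(degrees=True)
            out.append('{"xyz":%s,"angular":%s}'%(R0.inv().apply(q[:3]-p0).round(3).tolist(),(rv+0).round(1).tolist()))
        cur=w
    print(len(out),', '.join(out))
E
python3 - <<'E'
from h import *
c=lambda r,a:(r*np.cos(np.radians(a)),r*np.sin(np.radians(a)))
rows([(*c(.43,-69.5),.3,-69.5),(*c(.43,-50),.3,-45),(*c(.43,-30),.3,-20)],step=.048)
E
```

```text
now [ 0.2193 -0.5848  0.196 ] hdg -69.4 F [ 0.  -0.4  0.7] t 0.1 g 1.0
13 {"xyz":[-0.0, -0.039, -0.021],"angular":[-0.1, 0.0, 0.0]}, {"xyz":[-0.0, -0.078, -0.042],"angular":[-0.1, 0.0, 0.0]}, {"xyz":[-0.0, -0.117, -0.062],"angular":[-0.1, 0.0, 0.0]}, {"xyz":[-0.0, -0.156, -0.083],"angular":[-0.1, 0.0, 0.0]}, {"xyz":[-0.0, -0.195, -0.104],"angular":[-0.1, 0.0, 0.1]}, {"xyz":[0.035, -0.201, -0.104],"angular":[-0.1, 0.0, -6.1]}, {"xyz":[0.071, -0.207, -0.104],"angular":[-0.1, -0.0, -12.2]}, {"xyz":[0.107, -0.213, -0.104],"angular":[-0.1, -0.0, -18.3]}, {"xyz":[0.143, -0.219, -0.104],"angular":[-0.1, -0.0, -24.4]}, {"xyz":[0.176, -0.238, -0.104],"angular":[-0.1, -0.0, -30.7]}, {"xyz":[0.208, -0.256, -0.104],"angular":[-0.1, -0.0, -36.9]}, {"xyz":[0.241, -0.274, -0.104],"angular":[-0.1, -0.0, -43.2]}, {"xyz":[0.273, -0.293, -0.104],"angular":[-0.1, -0.0, -49.4]}
```

Request:
{"fn": "carry_out", "kwargs": {"motion": [{"xyz": [0,-0.04,-0.02],"angular": [0,0,0]},{"xyz": [0,-0.08,-0.04],"angular": [0,0,0]},{"xyz": [0,-0.12,-0.06],"angular": [0,0,0]},{"xyz": [0,-0.155,-0.085],"angular": [0,0,0]},{"xyz": [0,-0.195,-0.105],"angular": [0,0,0]},{"xyz": [0.035,-0.2,-0.105],"angular": [0,0,-6]},{"xyz": [0.07,-0.207,-0.105],"angular": [0,0,-12]},{"xyz": [0.107,-0.213,-0.105],"angular": [0,0,-18]},{"xyz": [0.143,-0.22,-0.105],"angular": [0,0,-24]},{"xyz": [0.176,-0.238,-0.105],"angular": [0,0,-31]},{"xyz": [0.208,-0.256,-0.105],"angular": [0,0,-37]},{"xyz": [0.24,-0.274,-0.105],"angular": [0,0,-43]}], "hand": 0.5}}

```text
clock: 1.3
position: [0.3487, -0.243, 0.3015]
ee_rot: [0.849, 0.528, -0.0, -0.0]
ft_force: [0.3, -0.5, -0.2]
grip_width: 0.496
grasp_force: 0.0
```

```bash
python3 - <<'E'
from h import *
c=lambda r,a:(r*np.cos(np.radians(a)),r*np.sin(np.radians(a)))
rows([(*c(.43,-15),.3,40),(.417,.023,.3,116)],step=.048)
E
```

```text
now [ 0.3487 -0.243   0.3015] hdg -26.2 F [ 0.3 -0.5 -0.2] t 1.3 g 0.5
19 {"xyz":[0.016, 0.0, 0.0],"angular":[-0.0, 0.0, -7.4]}, {"xyz":[0.033, 0.0, 0.0],"angular":[-0.0, 0.0, -14.7]}, {"xyz":[0.049, 0.001, 0.0],"angular":[-0.0, 0.0, -22.1]}, {"xyz":[0.066, 0.001, 0.001],"angular":[-0.0, -0.0, -29.4]}, {"xyz":[0.082, 0.001, 0.001],"angular":[-0.0, -0.0, -36.8]}, {"xyz":[0.098, 0.001, 0.001],"angular":[-0.0, -0.0, -44.1]}, {"xyz":[0.115, 0.001, 0.001],"angular":[-0.0, -0.0, -51.5]}, {"xyz":[0.131, 0.002, 0.001],"angular":[-0.0, -0.0, -58.8]}, {"xyz":[0.148, 0.002, 0.001],"angular":[-0.0, -0.0, -66.2]}, {"xyz":[0.16, -0.004, 0.001],"angular":[-0.0, -0.0, -73.8]}, {"xyz":[0.172, -0.01, 0.001],"angular":[-0.0, -0.0, -81.4]}, {"xyz":[0.184, -0.016, 0.001],"angular":[-0.0, -0.0, -89.0]}, {"xyz":[0.196, -0.021, 0.001],"angular":[-0.0, -0.0, -96.6]}, {"xyz":[0.208, -0.027, 0.001],"angular":[-0.0, -0.0, -104.2]}, {"xyz":[0.22, -0.033, 0.001],"angular":[-0.0, -0.0, -111.8]}, {"xyz":[0.232, -0.039, 0.001],"angular":[-0.0, -0.0, -119.4]}, {"xyz":[0.245, -0.045, 0.001],"angular":[-0.0, -0.0, -127.0]}, {"xyz":[0.257, -0.05, 0.001],"angular":[-0.0, -0.0, -134.6]}, {"xyz":[0.269, -0.056, 0.001],"angular":[-0.0, -0.0, -142.2]}
```

Request:
{"fn": "carry_out", "kwargs": {"motion": [{"xyz": [0.022,0,0],"angular": [0,0,-8]},{"xyz": [0.045,0,0],"angular": [0,0,-16]},{"xyz": [0.068,0,0],"angular": [0,0,-24]},{"xyz": [0.09,0,0],"angular": [0,0,-32]},{"xyz": [0.112,0,0],"angular": [0,0,-40]},{"xyz": [0.135,0,0],"angular": [0,0,-48]},{"xyz": [0.158,-0.002,0],"angular": [0,0,-56]},{"xyz": [0.18,-0.012,0],"angular": [0,0,-64]},{"xyz": [0.202,-0.022,0],"angular": [0,0,-72]},{"xyz": [0.225,-0.034,0],"angular": [0,0,-80]},{"xyz": [0.247,-0.046,0],"angular": [0,0,-88]},{"xyz": [0.269,-0.056,0],"angular": [0,0,-96]}]}}

```text
clock: 2.5
position: [0.4172, 0.0225, 0.3015]
ee_rot: [0.175, 0.985, -0.0, -0.0]
ft_force: [0.5, -1.1, -0.1]
grip_width: 0.5
grasp_force: 0.0
```

```bash
python3 - <<'E'
from h import *
rows([(.4165,.023,.3,116),(.4165,.023,.162,116)],step=.035)
E
```

```text
now [0.4172 0.0225 0.3015] hdg 69.9 F [ 0.5 -1.1 -0.1] t 2.5 g 0.5
10 {"xyz":[0.0, 0.0, 0.0],"angular":[-0.0, -0.0, -7.7]}, {"xyz":[0.0, 0.0, 0.001],"angular":[-0.0, -0.0, -15.4]}, {"xyz":[0.0, 0.0, 0.001],"angular":[-0.0, -0.0, -23.1]}, {"xyz":[0.001, 0.0, 0.001],"angular":[-0.0, -0.0, -30.7]}, {"xyz":[0.001, 0.0, 0.001],"angular":[-0.0, -0.0, -38.4]}, {"xyz":[0.001, 0.0, 0.002],"angular":[-0.0, -0.0, -46.1]}, {"xyz":[0.001, 0.0, 0.036],"angular":[-0.0, -0.0, -46.1]}, {"xyz":[0.001, 0.0, 0.071],"angular":[-0.0, -0.0, -46.1]}, {"xyz":[0.001, 0.0, 0.105],"angular":[-0.0, -0.0, -46.1]}, {"xyz":[0.001, 0.0, 0.14],"angular":[-0.0, -0.0, -46.1]}
```

Request:
{"fn": "carry_out", "kwargs": {"motion": [{"xyz": [0,0,0],"angular": [0,0,-8]},{"xyz": [0,0,0],"angular": [0,0,-16]},{"xyz": [0,0,0],"angular": [0,0,-24]},{"xyz": [0,0,0],"angular": [0,0,-32]},{"xyz": [0,0,0.01],"angular": [0,0,-40]},{"xyz": [0,0,0.03],"angular": [0,0,-46]},{"xyz": [0,0,0.06],"angular": [0,0,-46]},{"xyz": [0,0,0.09],"angular": [0,0,-46]},{"xyz": [0,0,0.115],"angular": [0,0,-46]},{"xyz": [0,0,0.135],"angular": [0,0,-46]}]}}

```text
clock: 3.5
position: [0.4168, 0.0213, 0.165]
ee_rot: [-0.221, 0.975, 0.0, -0.001]
ft_force: [0.4, 0.0, 0.5]
grip_width: 0.502
grasp_force: 0.0
```

```bash
python3 - <<'E'
from h import *
w=[]
for a in range(26,102,6):
    d=np.radians(-134.7-a-2);w.append((.599+.205*np.cos(d),.1105+.205*np.sin(d),.167,116-(a-19.3)))
rows(w)
E
```

```text
now [0.4168 0.0213 0.165 ] hdg 115.6 F [0.4 0.  0.5] t 3.5 g 0.5
13 {"xyz":[0.0, 0.031, -0.002],"angular":[0.0, -0.1, 6.3]}, {"xyz":[-0.004, 0.052, -0.002],"angular":[0.0, -0.1, 12.3]}, {"xyz":[-0.01, 0.073, -0.002],"angular":[0.0, -0.1, 18.3]}, {"xyz":[-0.019, 0.093, -0.002],"angular":[0.0, -0.1, 24.3]}, {"xyz":[-0.029, 0.111, -0.002],"angular":[0.0, -0.1, 30.3]}, {"xyz":[-0.042, 0.129, -0.002],"angular":[0.0, -0.1, 36.3]}, {"xyz":[-0.056, 0.145, -0.002],"angular":[-0.0, -0.1, 42.3]}, {"xyz":[-0.072, 0.159, -0.002],"angular":[-0.0, -0.1, 48.3]}, {"xyz":[-0.089, 0.172, -0.002],"angular":[-0.0, -0.1, 54.3]}, {"xyz":[-0.107, 0.183, -0.002],"angular":[-0.0, -0.1, 60.3]}, {"xyz":[-0.127, 0.192, -0.002],"angular":[-0.0, -0.1, 66.3]}, {"xyz":[-0.147, 0.199, -0.002],"angular":[-0.0, -0.1, 72.3]}, {"xyz":[-0.168, 0.204, -0.002],"angular":[-0.0, -0.1, 78.3]}
```

Request:
{"fn": "carry_out", "kwargs": {"motion": [{"xyz": [0,0.015,-0.002],"angular": [0,0,3]},{"xyz": [-0.002,0.035,-0.002],"angular": [0,0,8]},{"xyz": [-0.006,0.06,-0.002],"angular": [0,0,14]},{"xyz": [-0.014,0.082,-0.002],"angular": [0,0,21]},{"xyz": [-0.022,0.1,-0.002],"angular": [0,0,27]},{"xyz": [-0.035,0.12,-0.002],"angular": [0,0,33]},{"xyz": [-0.05,0.138,-0.002],"angular": [0,0,40]},{"xyz": [-0.068,0.156,-0.002],"angular": [0,0,47]},{"xyz": [-0.085,0.169,-0.002],"angular": [0,0,53]},{"xyz": [-0.103,0.181,-0.002],"angular": [0,0,59]},{"xyz": [-0.123,0.19,-0.002],"angular": [0,0,65]},{"xyz": [-0.143,0.198,-0.002],"angular": [0,0,71]}]}}

```text
clock: 4.7
position: [0.4607, 0.2619, 0.1682]
ee_rot: [0.388, 0.922, -0.001, -0.001]
ft_force: [-2.8, -3.9, 5.2]
grip_width: 0.5
grasp_force: 3.1
```

```bash
python3 - <<'E'
from h import *
rows([(.452,.24,.167,45),(.448,.235,.33,45),(.40,.02,.33,22.7)])
E
```

```text
now [0.4607 0.2619 0.1682] hdg 44.3 F [-2.8 -3.9  5.2] t 4.7 g 0.5
10 {"xyz":[-0.01, -0.021, 0.001],"angular":[-0.2, -0.0, -0.7]}, {"xyz":[-0.01, -0.023, -0.039],"angular":[-0.2, -0.0, -0.7]}, {"xyz":[-0.01, -0.025, -0.08],"angular":[-0.2, -0.0, -0.7]}, {"xyz":[-0.01, -0.027, -0.121],"angular":[-0.2, -0.0, -0.7]}, {"xyz":[-0.01, -0.028, -0.162],"angular":[-0.2, -0.0, -0.7]}, {"xyz":[-0.034, -0.065, -0.162],"angular":[-0.2, -0.0, 3.8]}, {"xyz":[-0.058, -0.102, -0.162],"angular":[-0.2, -0.0, 8.2]}, {"xyz":[-0.083, -0.139, -0.161],"angular":[-0.2, -0.0, 12.7]}, {"xyz":[-0.107, -0.176, -0.161],"angular":[-0.2, 0.0, 17.2]}, {"xyz":[-0.131, -0.213, -0.161],"angular":[-0.2, 0.0, 21.6]}
```

Request:
{"fn": "carry_out", "kwargs": {"motion": [{"xyz": [0,-0.006,0],"angular": [0,0,0]},{"xyz": [0,-0.011,0],"angular": [0,0,0]},{"xyz": [0,-0.011,-0.03],"angular": [0,0,0]},{"xyz": [0,-0.011,-0.07],"angular": [0,0,0]},{"xyz": [0,-0.011,-0.11],"angular": [0,0,0]},{"xyz": [0,-0.011,-0.15],"angular": [0,0,0]},{"xyz": [0,-0.011,-0.165],"angular": [0,0,0]}], "hand": 0.55}}

```text
clock: 5.4
position: [0.4534, 0.2539, 0.3376]
ee_rot: [0.386, 0.923, 0.001, 0.002]
ft_force: [0.0, 0.3, -0.2]
grip_width: 0.554
grasp_force: 0.0
```

```bash
python3 - <<'E'
from workcell import *
from h import *
for n in('top','side'):pickle.dump(camera(n),open(n+'1.pkl','wb'))
t=load('top1')['img'][130:240,290:450];cv2.imwrite('pics/t2.png',cv2.resize(t,None,fx=5,fy=5,interpolation=cv2.INTER_CUBIC)[:,:,::-1])
E
```

```text
(no output)
```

View pics/t2.png

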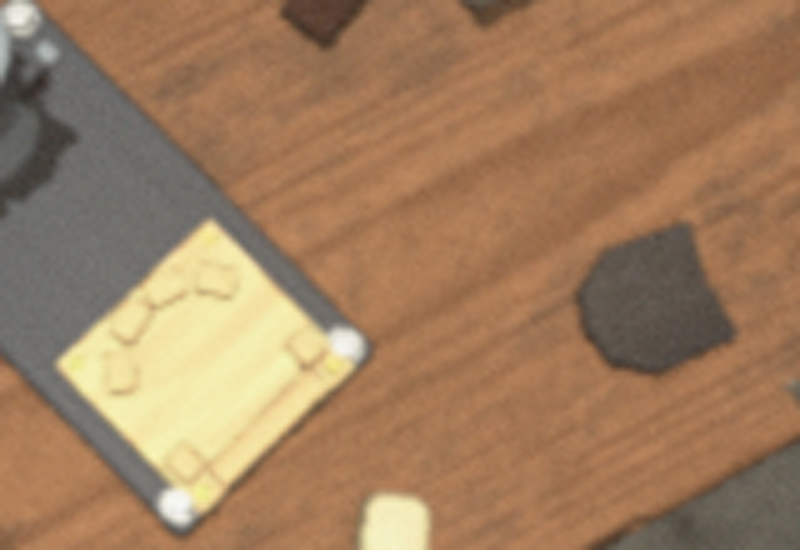

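The arm is clear and the nest is fully visible. Nest block corners in the crop are (210,222), (57,362), (203,512) and (366,366); bolts (347,343) and (178,506); inner straight-wall edge (215,465)–(325,370). The heel's breast corners are (688,222) and (735,330), and its back is at about (580,298).

```bash
python3 - <<'E'
from h import *
np.set_printoptions(precision=4,suppress=True)
t=load('top1')
T=lambda u,v,z:ray(t,[290+u/5-.4,130+v/5-.4],z)[0][:2]
P=[T(*p,.018) for p in((210,222),(57,362),(203,512),(366,366))];print('corners',*P,'c',np.mean(P,0))
print('sides',[np.linalg.norm(P[i]-P[i-3]) for i in range(4)],'dirs',np.degrees([np.arctan2(*(P[1]-P[0])[::-1]),np.arctan2(*(P[2]-P[1])[::-1]),np.arctan2(*(P[2]-P[3])[::-1]),np.arctan2(*(P[3]-P[0])[::-1])]))
pg=[T(*p,.025) for p in((215,235),(77,363),(203,495),(335,365))];print('pegs',*pg,np.mean(pg,0))
b1,b2=T(347,343,.013),T(178,506,.013);print('bolts',b1,b2,(b1+b2)/2)
a,b=T(215,465,.018),T(325,370,.018);d=(a-b)/np.linalg.norm(a-b);print('wall',a,b,'dir',np.degrees(np.arctan2(*d[::-1])))
ang=np.radians(-134.7);print('nest from pivot',np.array([.599,.1105])+.16*np.array([np.cos(ang),np.sin(ang)]))
h1,h2=T(688,222,.012),T(735,330,.012);d=(h1-h2);print('heel',h1,h2,'dir',np.degrees(np.arctan2(*d[::-1])))
# heel contour via subpixel, top1
x0,y0=400,165;im=cv2.resize(t['img'][y0:212,x0:446],None,fx=8,fy=8,interpolation=cv2.INTER_CUBIC).astype(int)
m=((im[...,0]-im[...,2]<32)&(im.sum(2)<330)).astype(np.uint8)
n,l,st,ce=cv2.connectedComponentsWithStats(m);k=1+st[1:,4].argmax();cs,_=cv2.findContours((l==k).astype(np.uint8),0,cv2.CHAIN_APPROX_NONE)
w=ray(t,max(cs,key=len)[:,0]/8.-.44+[x0,y0],.010)[:,:2]
for hd in(-66,-67,-68,-69,-70):
    y=np.array([np.cos(np.radians(hd)),np.sin(np.radians(hd))]);x=np.array([-y[1],y[0]])*1
    px,py=w@x,w@y;q=py>py.max()-.006
    print(hd,'ext',np.ptp(px),np.ptp(py),'c',x*(px.max()+px.min())/2+y*(py.max()+py.min())/2)
E
```

```text
corners [ 0.5556 -0.0032] [0.4876 0.0667] [ 0.4191 -0.0029] [ 0.4889 -0.0772] c [ 0.4878 -0.0042]
sides [np.float64(0.09758978085134547), np.float64(0.09760790639812866), np.float64(0.10196955849529786), np.float64(0.0996118264376877)] dirs [ 134.2234 -134.5404  133.2027 -132.0528]
pegs [ 0.548  -0.0057] [0.4863 0.057 ] [ 0.4263 -0.0027] [ 0.488  -0.0624] [ 0.4872 -0.0034]
bolts [ 0.5003 -0.0686] [0.422  0.0088] [ 0.4612 -0.0299]
wall [ 0.441 -0.008] [ 0.4866 -0.0582] dir 132.22087847128057
nest from pivot [ 0.4865 -0.0032]
heel [ 0.5616 -0.228 ] [ 0.5106 -0.2495] dir 22.852400074004983
-66 ext 0.06130969678099352 0.06423327252898409 c [ 0.522  -0.2098]
-67 ext 0.06133920392017739 0.06372293153215475 c [ 0.5219 -0.2096]
-68 ext 0.06141826201646666 0.06388222763633561 c [ 0.5218 -0.2098]
-69 ext 0.061590569147282725 0.06425021735649528 c [ 0.5219 -0.21  ]
-70 ext 0.06212159378564258 0.06461342835234474 c [ 0.5221 -0.2102]
```

```bash
python3 - <<'E'
from h import *
rows([(.522,-.2098,.26,22.6)],step=.046)
E
```

```text
now [0.4535 0.2539 0.336 ] hdg 44.6 F [ 0.   0.1 -0. ] t 5.5 g 0.55
11 {"xyz":[-0.034, -0.025, 0.007],"angular":[0.2, 0.1, 2.0]}, {"xyz":[-0.069, -0.05, 0.014],"angular":[0.2, 0.1, 4.0]}, {"xyz":[-0.103, -0.076, 0.021],"angular":[0.2, 0.1, 6.0]}, {"xyz":[-0.137, -0.101, 0.028],"angular":[0.2, 0.1, 8.0]}, {"xyz":[-0.172, -0.126, 0.035],"angular":[0.2, 0.1, 10.0]}, {"xyz":[-0.206, -0.151, 0.041],"angular":[0.2, 0.1, 12.0]}, {"xyz":[-0.241, -0.176, 0.048],"angular":[0.2, 0.1, 14.0]}, {"xyz":[-0.275, -0.202, 0.055],"angular":[0.2, 0.1, 16.0]}, {"xyz":[-0.309, -0.227, 0.062],"angular":[0.2, 0.1, 18.0]}, {"xyz":[-0.344, -0.252, 0.069],"angular":[0.2, 0.1, 20.0]}, {"xyz":[-0.378, -0.277, 0.076],"angular":[0.2, 0.1, 22.0]}
```

Request:
{"fn": "carry_out", "kwargs": {"motion": [{"xyz": [-0.034,-0.025,0],"angular": [0,0,2]},{"xyz": [-0.069,-0.05,0],"angular": [0,0,4]},{"xyz": [-0.103,-0.076,0],"angular": [0,0,6]},{"xyz": [-0.137,-0.101,0],"angular": [0,0,8]},{"xyz": [-0.172,-0.126,0.01],"angular": [0,0,10]},{"xyz": [-0.206,-0.151,0.02],"angular": [0,0,12]},{"xyz": [-0.24,-0.176,0.03],"angular": [0,0,14]},{"xyz": [-0.275,-0.202,0.04],"angular": [0,0,16]},{"xyz": [-0.309,-0.227,0.05],"angular": [0,0,18]},{"xyz": [-0.344,-0.252,0.065],"angular": [0,0,20]},{"xyz": [-0.378,-0.277,0.08],"angular": [0.2,0.1,22]},{"xyz": [-0.378,-0.277,0.08],"angular": [0.2,0.1,22]}], "hand": 0.93}}

```text
clock: 6.7
position: [0.5178, -0.2163, 0.2493]
ee_rot: [0.559, 0.829, -0.003, -0.004]
ft_force: [-0.5, 0.3, -0.7]
grip_width: 0.929
grasp_force: 0.0
```

```bash
python3 - <<'E'
from h import *
rows([(.522,-.2098,.02,22.6),(.522,-.2098,.003,22.6)],step=.04)
E
```

```text
now [ 0.5178 -0.2163  0.2493] hdg 22.1 F [-0.5  0.3 -0.7] t 6.7 g 0.93
7 {"xyz":[0.001, 0.001, 0.038],"angular":[-0.5, -0.2, -0.1]}, {"xyz":[0.001, 0.003, 0.076],"angular":[-0.5, -0.2, -0.2]}, {"xyz":[0.002, 0.004, 0.115],"angular":[-0.5, -0.2, -0.3]}, {"xyz":[0.002, 0.006, 0.153],"angular":[-0.5, -0.2, -0.4]}, {"xyz":[0.003, 0.007, 0.191],"angular":[-0.5, -0.2, -0.5]}, {"xyz":[0.004, 0.008, 0.229],"angular":[-0.5, -0.2, -0.5]}, {"xyz":[0.004, 0.009, 0.246],"angular":[-0.5, -0.2, -0.5]}
```

Request:
{"fn": "carry_out", "kwargs": {"motion": [{"xyz": [0.001,0.001,0.038],"angular": [-0.5,-0.2,0]},{"xyz": [0.001,0.003,0.076],"angular": [-0.5,-0.2,-0.2]},{"xyz": [0.002,0.004,0.115],"angular": [-0.5,-0.2,-0.3]},{"xyz": [0.003,0.006,0.153],"angular": [-0.5,-0.2,-0.4]},{"xyz": [0.004,0.008,0.19],"angular": [-0.5,-0.2,-0.5]},{"xyz": [0.004,0.009,0.215],"angular": [-0.5,-0.2,-0.5]},{"xyz": [0.004,0.009,0.222],"angular": [-0.5,-0.2,-0.5]},{"xyz": [0.004,0.009,0.222],"angular": [-0.5,-0.2,-0.5]}]}}

```text
clock: 7.5
position: [0.5257, -0.2024, 0.0309]
ee_rot: [0.551, 0.834, 0.001, 0.001]
ft_force: [0.8, 0.7, 0.9]
grip_width: 0.928
grasp_force: 0.0
```

```bash
python3 - <<'E'
from h import *
rows([(.522,-.2098,.0,22.6)],step=.02)
E
```

```text
now [ 0.5257 -0.2024  0.0309] hdg 23.1 F [0.8 0.7 0.9] t 7.5 g 0.93
2 {"xyz":[-0.003, -0.003, 0.015],"angular":[0.2, 0.1, 0.2]}, {"xyz":[-0.005, -0.006, 0.031],"angular":[0.2, 0.0, 0.5]}
```

Request:
{"fn": "carry_out", "kwargs": {"motion": [{"xyz": [-0.005,-0.006,0],"angular": [0,0,0.5]},{"xyz": [-0.005,-0.006,0.01],"angular": [0,0,0.5]},{"xyz": [-0.005,-0.006,0.015],"angular": [0,0,0.5]},{"xyz": [-0.005,-0.006,0.015],"angular": [0,0,0.5]},{"xyz": [-0.005,-0.006,0.015],"angular": [0,0,0.5]}]}}

```text
clock: 8.0
position: [0.5238, -0.2095, 0.0167]
ee_rot: [0.555, 0.832, 0.001, 0.002]
ft_force: [0.2, 0.9, 0.7]
grip_width: 0.93
grasp_force: 0.0
```

```bash
python3 - <<'E'
from h import *
rows([(.522,-.2098,.0,22.6)],step=.02)
E
```

```text
now [ 0.5238 -0.2095  0.0167] hdg 22.6 F [0.2 0.9 0.7] t 8.0 g 0.93
1 {"xyz":[0.0, -0.002, 0.017],"angular":[0.3, 0.1, -0.0]}
```

Request:
{"fn": "carry_out", "kwargs": {"motion": [{"xyz": [0,-0.002,0.006],"angular": [0.2,0,0]},{"xyz": [0,-0.002,0.012],"angular": [0.2,0,0]},{"xyz": [0,-0.002,0.017],"angular": [0.2,0,0]},{"xyz": [0,-0.002,0.02],"angular": [0.2,0,0]},{"xyz": [0,-0.002,0.02],"angular": [0.2,0,0]}]}}

```text
clock: 8.5
position: [0.5216, -0.2102, -0.004]
ee_rot: [0.555, 0.832, -0.0, 0.001]
ft_force: [-1.0, -0.6, 0.2]
grip_width: 0.931
grasp_force: 0.0
```

```bash
python3 - <<'E'
from workcell import *
from h import *
rows([(.522,-.2098,.0,22.6)])
c=camera('side');i=c['img'][150:260,250:370];cv2.imwrite('pics/s2.png',cv2.resize(i,None,fx=5,fy=5,interpolation=cv2.INTER_CUBIC)[:,:,::-1])
E
```

```text
now [ 0.5216 -0.2102 -0.004 ] hdg 22.6 F [-1.  -0.6  0.2] t 8.5 g 0.93
1 {"xyz":[0.0, 0.001, -0.004],"angular":[0.1, 0.1, -0.0]}
```

View pics/s2.png

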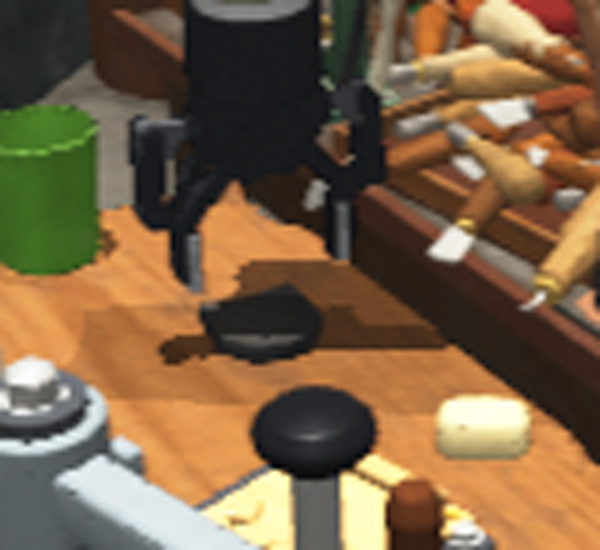

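The side view shows the heel at crop (262,320) and open fingertips at (195,290) and (340,255), apparently above or behind it. I'll check by projection.

```bash
python3 - <<'E'
from workcell import *
from h import *
o=get_obs();print(o['position'].round(4),o['clock'],o['joint_velocities'].round(3))
s=load('side0');t=load('top1')
c=lambda P:((proj(s,P)-[250,150]+.4)*5).round(0).tolist()
p=o['position'];y=R.from_quat(o['ee_rot']).as_matrix()[:,1]
print('heel top',c([.522,-.2098,.012]),'breast mid',c([.522+.033*.386,-.2098-.033*.922,.012]),'back',c([.522-.033*.386,-.2098+.033*.922,.012]))
for z in(0,.01,.02,.03):print(z,'tips',c(p*[1,1,0]+[0,0,z]+.0395*y),c(p*[1,1,0]+[0,0,z]-.0395*y))
for uv in((262,320),):print(ray(s,[250+uv[0]/5-.4,150+uv[1]/5-.4],.012))
E
```

```text
[ 0.5218 -0.2103 -0.0036] 8.55 [ 0.001 -0.007 -0.001 -0.006 -0.001  0.003  0.001]
heel top [[269.0, 318.0]] breast mid [[249.0, 293.0]] back [[291.0, 344.0]]
0 tips [[205.0, 351.0]] [[334.0, 321.0]]
0.01 tips [[204.0, 335.0]] [[333.0, 306.0]]
0.02 tips [[203.0, 320.0]] [[333.0, 291.0]]
0.03 tips [[202.0, 304.0]] [[332.0, 275.0]]
[[ 0.52595872 -0.20742008  0.012     ]]
```

```bash
python3 - <<'E'
from workcell import *
from h import *
s=load('side0')
y=np.array([.351,-.936,0])
for z in(.18,.197,.21,.23,.24,.25):print(z,proj(s,[[.2193,-.585,z]]).round(1),proj(s,np.array([[.2193,-.585,z]])+.0425*y).round(1),proj(s,np.array([[.2193,-.585,z]])-.0425*y).round(1))
c=camera('side');a=cv2.resize(s['img'][40:120,360:430],None,fx=5,fy=5,interpolation=cv2.INTER_CUBIC)
b=cv2.resize(c['img'][150:240,270:340],None,fx=5,fy=5,interpolation=cv2.INTER_CUBIC)
o=np.zeros((450,700,3),np.uint8);o[:400,:350]=a;o[:,350:]=b;cv2.imwrite('pics/cmp.png',o[:,:,::-1]);print(get_obs()['clock'])
E
```

```text
0.18 [[390.3 116.1]] [[384.3 113.1]] [[396.7 119.2]]
0.197 [[390.6 111.3]] [[384.5 108.4]] [[397.  114.3]]
0.21 [[390.8 107.6]] [[384.7 104.8]] [[397.3 110.5]]
0.23 [[391.2 101.8]] [[385.   99.2]] [[397.7 104.7]]
0.24 [[391.3  98.9]] [[385.2  96.3]] [[397.9 101.7]]
0.25 [[391.5  96. ]] [[385.3  93.5]] [[398.1  98.7]]
8.6
```

View pics/cmp.png

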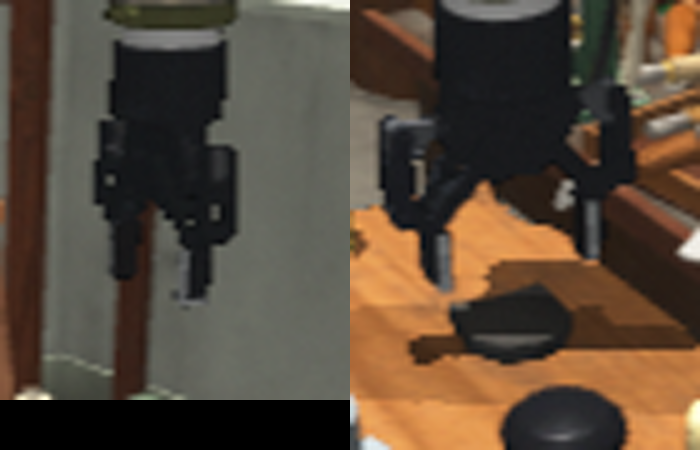

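The comparison shows that in both frames the open fingertips sit about 44 mm above the reported TCP. I'll descend further, guarded by force.

Request:
{"fn": "carry_out", "kwargs": {"motion": [{"xyz": [0,0,0.006],"angular": [0,0,0]},{"xyz": [0,0,0.012],"angular": [0,0,0]},{"xyz": [0,0,0.018],"angular": [0,0,0]},{"xyz": [0,0,0.023],"angular": [0,0,0]},{"xyz": [0,0,0.026],"angular": [0,0,0]},{"xyz": [0,0,0.026],"angular": [0,0,0]}]}}

```text
clock: 9.2
position: [0.5217, -0.2102, -0.0299]
ee_rot: [0.555, 0.832, -0.0, 0.001]
ft_force: [0.7, -0.3, 0.0]
grip_width: 0.928
grasp_force: 0.0
```

Request:
{"fn": "carry_out", "kwargs": {"motion": [{"xyz": [0,0,0.003],"angular": [0,0,0]},{"xyz": [0,0,0.006],"angular": [0,0,0]},{"xyz": [0,0,0.006],"angular": [0,0,0]}]}}

```text
clock: 9.5
position: [0.5218, -0.2104, -0.0357]
ee_rot: [0.555, 0.832, -0.0, 0.001]
ft_force: [0.3, -0.4, -0.5]
grip_width: 0.935
grasp_force: 0.0
```

```bash
python3 - <<'E'
from workcell import *
from h import *
o=get_obs();print(o['position'],o['ft_force'])
c=camera('side');t=camera('top');o=np.zeros((450,800,3),np.uint8);o[:,:400]=cv2.resize(c['img'][150:240,270:350],None,fx=5,fy=5,interpolation=cv2.INTER_CUBIC);o[:400,400:]=cv2.resize(t['img'][150:230,380:460],None,fx=5,fy=5,interpolation=cv2.INTER_CUBIC);cv2.imwrite('pics/low.png',o[:,:,::-1])
E
```

```text
[ 0.52179819 -0.21038667 -0.03568495] [ 0.31823698 -0.41855121 -0.54117542]
```

View pics/low.png

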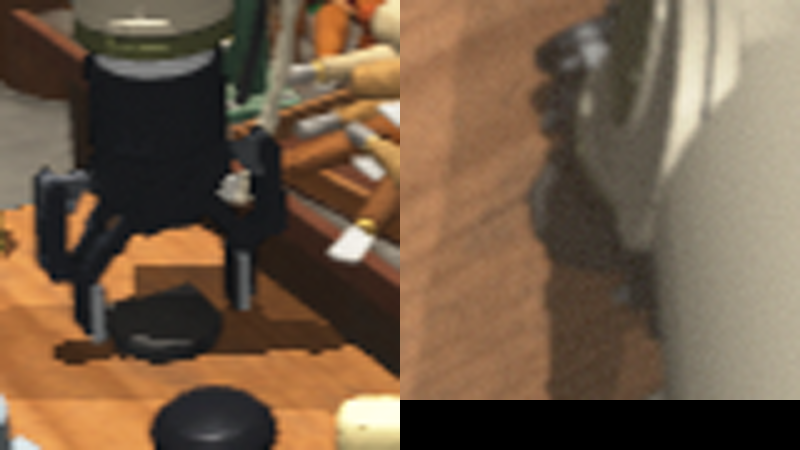

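The picture shows the fingers straddling the heel with tips about 8 mm up (left tip at (97,338), heel spanning x = 108–222). Closing now.

Request:
{"fn": "carry_out", "kwargs": {"motion": [{"xyz": [0,0,0.001],"angular": [0,0,0]},{"xyz": [0,0,0.001],"angular": [0,0,0]},{"xyz": [0,0,0.001],"angular": [0,0,0]},{"xyz": [0,0,0.001],"angular": [0,0,0]},{"xyz": [0,0,0.001],"angular": [0,0,0]},{"xyz": [0,0,0.001],"angular": [0,0,0]},{"xyz": [0,0,0.001],"angular": [0,0,0]}], "hand": 0.6, "grip_force": 40}}

```text
clock: 10.3
position: [0.5224, -0.2105, -0.0359]
ee_rot: [0.555, 0.832, -0.0, 0.002]
ft_force: [-1.6, 0.1, 6.0]
grip_width: 0.722
grasp_force: 43.4
```

Request:
{"fn": "carry_out", "kwargs": {"motion": [{"xyz": [0,0,-0.02],"angular": [0,0,0]},{"xyz": [0,0,-0.05],"angular": [0,0,0]},{"xyz": [0,0,-0.09],"angular": [0,0,0]},{"xyz": [0,0,-0.12],"angular": [0,0,0]},{"xyz": [0,0,-0.12],"angular": [0,0,0]},{"xyz": [0,0,-0.12],"angular": [0,0,0]}]}}

```text
clock: 10.9
position: [0.5218, -0.2104, 0.0839]
ee_rot: [0.555, 0.832, -0.0, 0.002]
ft_force: [0.1, 0.6, -1.6]
grip_width: 0.719
grasp_force: 44.1
```

```bash
python3 - <<'E'
from h import *
rows([(.487,-.0035,.084,-44.6)],deg=6.8)
E
```

```text
now [ 0.5218 -0.2104  0.0839] hdg 22.5 F [ 0.1  0.6 -1.6] t 10.9 g 0.72
10 {"xyz":[0.02, 0.005, -0.0],"angular":[0.1, 0.2, 6.7]}, {"xyz":[0.041, 0.009, -0.0],"angular":[0.1, 0.2, 13.4]}, {"xyz":[0.061, 0.014, -0.0],"angular":[0.1, 0.2, 20.1]}, {"xyz":[0.082, 0.019, -0.0],"angular":[0.2, 0.2, 26.9]}, {"xyz":[0.102, 0.024, -0.0],"angular":[0.2, 0.2, 33.6]}, {"xyz":[0.123, 0.028, -0.0],"angular":[0.2, 0.1, 40.3]}, {"xyz":[0.143, 0.033, -0.0],"angular":[0.2, 0.1, 47.0]}, {"xyz":[0.164, 0.038, -0.001],"angular":[0.2, 0.1, 53.7]}, {"xyz":[0.184, 0.042, -0.001],"angular":[0.2, 0.1, 60.4]}, {"xyz":[0.204, 0.047, -0.001],"angular":[0.2, 0.1, 67.1]}
```

Request:
{"fn": "carry_out", "kwargs": {"motion": [{"xyz": [0.02,0.005,0],"angular": [0,0,7]},{"xyz": [0.041,0.009,0],"angular": [0,0,14]},{"xyz": [0.061,0.014,0],"angular": [0,0,21]},{"xyz": [0.082,0.019,0],"angular": [0,0,28]},{"xyz": [0.102,0.024,0],"angular": [0,0,35]},{"xyz": [0.123,0.028,0],"angular": [0,0,42]},{"xyz": [0.143,0.033,0],"angular": [0,0,49]},{"xyz": [0.164,0.038,0],"angular": [0,0,56]},{"xyz": [0.184,0.042,0],"angular": [0,0,63]},{"xyz": [0.204,0.047,0],"angular": [0.1,0.2,67]},{"xyz": [0.204,0.047,0],"angular": [0.1,0.2,67.1]},{"xyz": [0.204,0.047,0],"angular": [0.1,0.2,67.1]}]}}

```text
clock: 12.1
position: [0.4861, -0.0039, 0.0821]
ee_rot: [0.922, 0.387, 0.0, -0.001]
ft_force: [-0.0, -0.3, -0.5]
grip_width: 0.718
grasp_force: 44.1
```

Request:
{"fn": "carry_out", "kwargs": {"motion": [{"xyz": [0,0,0.02],"angular": [0,0,0]},{"xyz": [0,0,0.045],"angular": [0,0,0]},{"xyz": [0,0,0.065],"angular": [0,0,0]},{"xyz": [0,0,0.08],"angular": [0,0,0]},{"xyz": [0,0,0.085],"angular": [0,0,0]},{"xyz": [0,0,0.085],"angular": [0,0,0]}]}}

```text
clock: 12.7
position: [0.4863, -0.0044, -0.0026]
ee_rot: [0.922, 0.386, 0.0, -0.001]
ft_force: [-0.0, -0.5, -1.1]
grip_width: 0.718
grasp_force: 44.1
```

```bash
python3 - <<'E'
from workcell import *
from h import *
rows([(.487,-.0035,-.018,-44.6)])
s=camera('side');pickle.dump(s,open('side2.pkl','wb'))
E
```

```text
now [ 0.4863 -0.0044 -0.0026] hdg -44.6 F [-0.  -0.5 -1.1] t 12.7 g 0.72
1 {"xyz":[0.001, -0.0, 0.015],"angular":[-0.1, -0.1, 0.0]}
```

Request:
{"fn": "carry_out", "kwargs": {"motion": [{"xyz": [0,0,0.004],"angular": [0,0,0]},{"xyz": [0,0,0.008],"angular": [0,0,0]},{"xyz": [0,0,0.011],"angular": [0,0,0]},{"xyz": [0,0,0.011],"angular": [0,0,0]}]}}

```text
clock: 13.15
position: [0.4871, -0.0035, -0.0129]
ee_rot: [0.922, 0.386, 0.001, -0.001]
ft_force: [1.2, 1.4, -0.6]
grip_width: 0.719
grasp_force: 44.1
```

Request:
{"fn": "carry_out", "kwargs": {"motion": [{"xyz": [0,0,0.002],"angular": [0,0,0]},{"xyz": [0,0,0.004],"angular": [0,0,0]},{"xyz": [0,0,0.005],"angular": [0,0,0]},{"xyz": [0,0,0.005],"angular": [0,0,0]}]}}

```text
clock: 13.55
position: [0.4873, -0.0034, -0.0177]
ee_rot: [0.922, 0.386, 0.001, -0.001]
ft_force: [2.3, 1.9, -0.2]
grip_width: 0.718
grasp_force: 44.1
```

Request:
{"fn": "carry_out", "kwargs": {"motion": [{"xyz": [0,0,0.001],"angular": [0,0,0]},{"xyz": [0,0,0.002],"angular": [0,0,0]},{"xyz": [0,0,0.002],"angular": [0,0,0]}]}}

```text
clock: 13.85
position: [0.4874, -0.0035, -0.018]
ee_rot: [0.922, 0.386, 0.001, -0.0]
ft_force: [-9.6, 0.2, 25.6]
grip_width: 0.72
grasp_force: 46.8
```

Request:
{"fn": "carry_out", "kwargs": {"motion": [{"xyz": [0,0,-0.002],"angular": [0,0,0]},{"xyz": [-0.002,0,-0.002],"angular": [0,0,0]},{"xyz": [-0.002,0,-0.002],"angular": [0,0,0]}]}}

```text
clock: 14.15
position: [0.4873, -0.0035, -0.0171]
ee_rot: [0.922, 0.387, 0.003, -0.001]
ft_force: [5.4, 5.9, 0.2]
grip_width: 0.716
grasp_force: 44.1
```

Request:
{"fn": "carry_out", "kwargs": {"motion": [{"xyz": [0,0,0],"angular": [0,0,0]},{"xyz": [0,0,0],"angular": [0,0,0]},{"xyz": [0,0,0],"angular": [0,0,0]},{"xyz": [0,0,-0.01],"angular": [0,0,0]},{"xyz": [0,0,-0.04],"angular": [0,0,0]},{"xyz": [0,0,-0.08],"angular": [0,0,0]},{"xyz": [0,0,-0.12],"angular": [0,0,0]},{"xyz": [0,0,-0.16],"angular": [0,0,0]},{"xyz": [0,0,-0.2],"angular": [0,0,0]},{"xyz": [0,0,-0.24],"angular": [0,0,0]},{"xyz": [0,0,-0.28],"angular": [0,0,0]},{"xyz": [0,0,-0.3],"angular": [0,0,0]}], "hand": 0.88}}

```text
clock: 15.35
position: [0.4857, -0.0054, 0.2866]
ee_rot: [0.922, 0.387, 0.003, 0.001]
ft_force: [0.1, 0.1, -0.8]
grip_width: 0.883
grasp_force: 0.0
```

```bash
python3 - <<'E'
from h import *
rows([(.42,.18,.30,0),(.42,.18,.30,48)])
E
```

```text
now [ 0.4857 -0.0054  0.2866] hdg -44.5 F [ 0.1  0.1 -0.8] t 15.35 g 0.88
12 {"xyz":[0.014, -0.029, -0.002],"angular":[0.2, -0.3, -7.4]}, {"xyz":[0.029, -0.059, -0.005],"angular":[0.2, -0.3, -14.8]}, {"xyz":[0.043, -0.088, -0.007],"angular":[0.2, -0.2, -22.3]}, {"xyz":[0.057, -0.118, -0.009],"angular":[0.3, -0.2, -29.7]}, {"xyz":[0.072, -0.147, -0.011],"angular":[0.3, -0.2, -37.1]}, {"xyz":[0.086, -0.177, -0.014],"angular":[0.3, -0.2, -44.5]}, {"xyz":[0.086, -0.177, -0.014],"angular":[0.3, -0.2, -52.5]}, {"xyz":[0.086, -0.177, -0.014],"angular":[0.3, -0.2, -60.5]}, {"xyz":[0.086, -0.177, -0.014],"angular":[0.3, -0.1, -68.5]}, {"xyz":[0.086, -0.177, -0.014],"angular":[0.3, -0.1, -76.5]}, {"xyz":[0.086, -0.177, -0.014],"angular":[0.4, -0.1, -84.5]}, {"xyz":[0.086, -0.177, -0.014],"angular":[0.4, -0.1, -92.5]}
```

```bash
python3 - <<'E'
from h import *
rows([(.4528,.2543,.287,45.5)],deg=8.3)
E
```

```text
now [ 0.4857 -0.0054  0.2866] hdg -44.5 F [ 0.1  0.1 -0.8] t 15.35 g 0.88
11 {"xyz":[0.015, -0.019, -0.0],"angular":[0.2, -0.3, -8.2]}, {"xyz":[0.029, -0.037, -0.0],"angular":[0.2, -0.3, -16.4]}, {"xyz":[0.044, -0.056, -0.0],"angular":[0.2, -0.2, -24.6]}, {"xyz":[0.059, -0.075, -0.0],"angular":[0.3, -0.2, -32.7]}, {"xyz":[0.074, -0.093, -0.0],"angular":[0.3, -0.2, -40.9]}, {"xyz":[0.088, -0.112, -0.0],"angular":[0.3, -0.2, -49.1]}, {"xyz":[0.103, -0.131, -0.0],"angular":[0.3, -0.2, -57.3]}, {"xyz":[0.118, -0.15, -0.0],"angular":[0.3, -0.1, -65.5]}, {"xyz":[0.133, -0.168, -0.0],"angular":[0.3, -0.1, -73.7]}, {"xyz":[0.147, -0.187, -0.0],"angular":[0.4, -0.1, -81.8]}, {"xyz":[0.162, -0.206, -0.0],"angular":[0.4, -0.1, -90.0]}
```

Request:
{"fn": "carry_out", "kwargs": {"motion": [{"xyz": [0.015,-0.019,0],"angular": [0.2,-0.3,-8]},{"xyz": [0.029,-0.037,0],"angular": [0.2,-0.3,-16]},{"xyz": [0.044,-0.056,0],"angular": [0.2,-0.2,-24.5]},{"xyz": [0.059,-0.075,0],"angular": [0.3,-0.2,-32.5]},{"xyz": [0.074,-0.093,0],"angular": [0.3,-0.2,-41]},{"xyz": [0.088,-0.112,0],"angular": [0.3,-0.2,-49]},{"xyz": [0.103,-0.131,0],"angular": [0.3,-0.2,-57]},{"xyz": [0.118,-0.15,0],"angular": [0.3,-0.1,-65.5]},{"xyz": [0.133,-0.168,0],"angular": [0.3,-0.1,-73.5]},{"xyz": [0.147,-0.187,0],"angular": [0.4,-0.1,-82]},{"xyz": [0.162,-0.206,0],"angular": [0.4,-0.1,-90]},{"xyz": [0.162,-0.206,0],"angular": [0.4,-0.1,-90]}], "hand": 0.6}}

```text
clock: 16.55
position: [0.4503, 0.2575, 0.2833]
ee_rot: [0.375, 0.927, -0.0, -0.003]
ft_force: [0.4, 0.1, 0.2]
grip_width: 0.599
grasp_force: 0.0
```

```bash
python3 - <<'E'
from workcell import *
from h import *
rows([(.4528,.2543,.25,45.5),(.4528,.2543,.14,45.5)],step=.03)
# knob / handle detection in top1 picture (arm clear) 
t=load('top1');s=load('side2')
for n,P in(('handle',[.4528,.2543,.215]),('knob',[.599+.16*np.cos(np.radians(135.5)),.1105+.16*np.sin(np.radians(135.5)),.225])):
    u=proj(s,P)[0];print(n,'side',u.round(1),'top',proj(t,P)[0].round(1))
i=s['img'];u=proj(s,[.4848,.2226,.222])[0].astype(int);w=i[u[1]-25:u[1]+25,u[0]-30:u[0]+30].astype(int).sum(2)<130
yy,xx=np.nonzero(w);print('dark centroid',xx.mean()+u[0]-30,yy.mean()+u[1]-25,len(xx),np.percentile(xx,[2,98])+u[0]-30)
E
```

```text
now [0.4503 0.2575 0.2833] hdg 46.0 F [0.4 0.1 0.2] t 16.55 g 0.6
6 {"xyz":[-0.002, -0.0, 0.017],"angular":[-0.2, -0.3, 0.2]}, {"xyz":[-0.004, -0.0, 0.033],"angular":[-0.2, -0.3, 0.5]}, {"xyz":[-0.004, -0.0, 0.061],"angular":[-0.2, -0.3, 0.5]}, {"xyz":[-0.004, -0.0, 0.088],"angular":[-0.2, -0.3, 0.5]}, {"xyz":[-0.005, -0.0, 0.116],"angular":[-0.2, -0.3, 0.5]}, {"xyz":[-0.005, -0.0, 0.143],"angular":[-0.2, -0.3, 0.5]}
handle side [334.6 245.5] top [198.2 202.9]
knob side [314.2 230.1] top [214.2 186. ]
dark centroid 317.7162162162162 223.86486486486487 1406 [294.  341.9]
```

Request:
{"fn": "carry_out", "kwargs": {"motion": [{"xyz": [-0.001,0,0.02],"angular": [0,0,0.5]},{"xyz": [-0.003,0,0.05],"angular": [0,0,0.5]},{"xyz": [-0.003,0,0.08],"angular": [0,0,0.5]},{"xyz": [-0.003,0,0.11],"angular": [0,0,0.5]},{"xyz": [-0.003,0,0.135],"angular": [0,0,0.5]},{"xyz": [-0.003,0,0.14],"angular": [0,0,0.5]},{"xyz": [-0.003,0,0.14],"angular": [0,0,0.5]}]}}

```text
clock: 17.25
position: [0.4533, 0.2517, 0.1429]
ee_rot: [0.384, 0.924, -0.001, -0.003]
ft_force: [0.1, 0.3, 0.9]
grip_width: 0.599
grasp_force: 0.0
```

```bash
python3 - <<'E'
from workcell import *
from h import *
w=[]
for a in list(range(84,11,-6)):
    d=np.radians(-134.7-a+4.2);w.append((.599+.205*np.cos(d),.1105+.205*np.sin(d),.142,min(116,135.3-a)))
rows(w)
E
```

```text
now [0.4533 0.2517 0.1429] hdg 44.9 F [0.1 0.3 0.9] t 17.25 g 0.6
13 {"xyz":[-0.001, -0.034, 0.001],"angular":[-0.2, -0.2, -6.4]}, {"xyz":[-0.006, -0.055, 0.001],"angular":[-0.2, -0.2, -12.4]}, {"xyz":[-0.014, -0.075, 0.001],"angular":[-0.2, -0.3, -18.4]}, {"xyz":[-0.023, -0.095, 0.001],"angular":[-0.2, -0.3, -24.4]}, {"xyz":[-0.034, -0.113, 0.001],"angular":[-0.2, -0.3, -30.4]}, {"xyz":[-0.047, -0.13, 0.001],"angular":[-0.2, -0.3, -36.4]}, {"xyz":[-0.062, -0.145, 0.001],"angular":[-0.2, -0.3, -42.4]}, {"xyz":[-0.078, -0.159, 0.001],"angular":[-0.1, -0.3, -48.4]}, {"xyz":[-0.096, -0.171, 0.001],"angular":[-0.1, -0.3, -54.4]}, {"xyz":[-0.115, -0.182, 0.001],"angular":[-0.1, -0.3, -60.4]}, {"xyz":[-0.135, -0.19, 0.001],"angular":[-0.1, -0.3, -66.4]}, {"xyz":[-0.155, -0.196, 0.001],"angular":[-0.1, -0.3, -71.1]}, {"xyz":[-0.176, -0.2, 0.001],"angular":[-0.1, -0.3, -71.1]}
```

Request:
{"fn": "carry_out", "kwargs": {"motion": [{"xyz": [0,-0.017,0],"angular": [0,0,-3]},{"xyz": [-0.002,-0.036,0],"angular": [0,0,-8]},{"xyz": [-0.008,-0.06,0],"angular": [0,0,-14]},{"xyz": [-0.016,-0.08,0],"angular": [0,0,-20]},{"xyz": [-0.025,-0.099,0],"angular": [0,0,-26]},{"xyz": [-0.036,-0.116,0],"angular": [0,0,-32]},{"xyz": [-0.049,-0.132,0],"angular": [0,0,-38]},{"xyz": [-0.064,-0.147,0],"angular": [0,0,-44]},{"xyz": [-0.082,-0.162,0],"angular": [0,0,-50]},{"xyz": [-0.1,-0.174,0],"angular": [0,0,-56]},{"xyz": [-0.119,-0.184,0],"angular": [0,0,-62]},{"xyz": [-0.138,-0.191,0],"angular": [0,0,-67]}]}}

```text
clock: 18.45
position: [0.4162, 0.0197, 0.1447]
ee_rot: [-0.193, 0.981, 0.001, -0.002]
ft_force: [-3.3, 4.1, 2.8]
grip_width: 0.602
grasp_force: 2.4
```

```bash
python3 - <<'E'
from workcell import *
from h import *
w=[]
for a in (14,10,7,4,2,1,0,-1):
    d=np.radians(-134.7-a+4.2);w.append((.599+.205*np.cos(d),.1105+.205*np.sin(d),.142,min(117,135.3-a)))
rows(w,step=.03)
print(get_obs()['joint_pos'].round(2))
E
```

```text
now [0.4162 0.0197 0.1447] hdg 112.2 F [-3.3  4.1  2.8] t 18.45 g 0.6
9 {"xyz":[-0.002, -0.016, 0.001],"angular":[0.1, -0.2, -2.4]}, {"xyz":[-0.004, -0.032, 0.003],"angular":[0.1, -0.2, -4.8]}, {"xyz":[-0.008, -0.046, 0.003],"angular":[0.1, -0.2, -4.8]}, {"xyz":[-0.011, -0.056, 0.003],"angular":[0.1, -0.2, -4.8]}, {"xyz":[-0.015, -0.066, 0.003],"angular":[0.1, -0.2, -4.8]}, {"xyz":[-0.018, -0.073, 0.003],"angular":[0.1, -0.2, -4.8]}, {"xyz":[-0.02, -0.076, 0.003],"angular":[0.1, -0.2, -4.8]}, {"xyz":[-0.021, -0.079, 0.003],"angular":[0.1, -0.2, -4.8]}, {"xyz":[-0.023, -0.082, 0.003],"angular":[0.1, -0.2, -4.8]}
[ 0.41 -0.07 -0.53  2.02 -0.04  1.19  1.85]
```

Request:
{"fn": "carry_out", "kwargs": {"motion": [{"xyz": [-0.001,-0.015,0],"angular": [0,0,-2]},{"xyz": [-0.004,-0.03,0],"angular": [0,0,-4]},{"xyz": [-0.007,-0.043,0],"angular": [0,0,-5]},{"xyz": [-0.01,-0.052,0],"angular": [0,0,-5]},{"xyz": [-0.013,-0.06,0],"angular": [0,0,-5]},{"xyz": [-0.013,-0.06,0],"angular": [0,0,-5]}]}}

```text
clock: 19.05
position: [0.4515, -0.0317, 0.1434]
ee_rot: [-0.232, 0.973, 0.0, -0.001]
ft_force: [-0.0, -0.8, -0.1]
grip_width: 0.599
grasp_force: 0.0
```

```bash
python3 - <<'E'
from workcell import *
from h import *
w=[]
for a in (2,1,0,-1):
    d=np.radians(-134.7-a+4.2);w.append((.599+.205*np.cos(d),.1105+.205*np.sin(d),.142,117))
rows(w,step=.03)
E
```

```text
now [ 0.4515 -0.0317  0.1434] hdg 116.9 F [-0.  -0.8 -0.1] t 19.05 g 0.6
4 {"xyz":[-0.004, -0.012, 0.001],"angular":[0.1, -0.2, -0.1]}, {"xyz":[-0.005, -0.015, 0.001],"angular":[0.1, -0.2, -0.1]}, {"xyz":[-0.007, -0.019, 0.001],"angular":[0.1, -0.2, -0.1]}, {"xyz":[-0.008, -0.022, 0.001],"angular":[0.1, -0.2, -0.1]}
```

Request:
{"fn": "carry_out", "kwargs": {"motion": [{"xyz": [-0.002,-0.006,0],"angular": [0,0,0]},{"xyz": [-0.004,-0.012,0],"angular": [0,0,0]},{"xyz": [-0.004,-0.012,0],"angular": [0,0,0]}]}}

```text
clock: 19.35
position: [0.46, -0.0404, 0.1427]
ee_rot: [-0.233, 0.973, 0.001, -0.002]
ft_force: [0.3, -0.4, 0.2]
grip_width: 0.596
grasp_force: 0.0
```

Request:
{"fn": "carry_out", "kwargs": {"motion": [{"xyz": [-0.001,-0.002,0],"angular": [0,0,0]},{"xyz": [-0.002,-0.004,0],"angular": [0,0,0]},{"xyz": [-0.002,-0.004,0],"angular": [0,0,0]}]}}

```text
clock: 19.65
position: [0.463, -0.0427, 0.1425]
ee_rot: [-0.233, 0.972, 0.001, -0.002]
ft_force: [-2.3, 1.2, 0.6]
grip_width: 0.6
grasp_force: 0.9
```

Request:
{"fn": "carry_out", "kwargs": {"motion": [{"xyz": [-0.001,-0.002,0],"angular": [0,0,0]},{"xyz": [-0.002,-0.004,0],"angular": [0,0,0]},{"xyz": [-0.002,-0.004,0],"angular": [0,0,0]}]}}

```text
clock: 19.95
position: [0.4667, -0.0455, 0.1424]
ee_rot: [-0.233, 0.972, 0.001, -0.002]
ft_force: [-2.0, 0.8, -0.6]
grip_width: 0.6
grasp_force: 0.8
```

Request:
{"fn": "carry_out", "kwargs": {"motion": [{"xyz": [-0.001,-0.002,0],"angular": [0,0,0]},{"xyz": [-0.001,-0.003,0],"angular": [0,0,0]},{"xyz": [-0.001,-0.003,0],"angular": [0,0,0]}]}}

```text
clock: 20.25
position: [0.4681, -0.0466, 0.1423]
ee_rot: [-0.233, 0.972, 0.001, -0.003]
ft_force: [-7.2, 5.8, 2.5]
grip_width: 0.592
grasp_force: 4.0
```

Request:
{"fn": "carry_out", "kwargs": {"motion": [{"xyz": [0,-0.001,0],"angular": [0,0,0]},{"xyz": [-0.001,-0.002,0],"angular": [0,0,0]},{"xyz": [-0.001,-0.002,0],"angular": [0,0,0]}]}}

```text
clock: 20.55
position: [0.4684, -0.0465, 0.142]
ee_rot: [-0.234, 0.972, 0.003, -0.005]
ft_force: [-14.4, 10.5, 5.9]
grip_width: 0.602
grasp_force: 8.1
```

```bash
python3 - <<'E'
from workcell import *
from h import *
o=get_obs();print(o['position'],o['ft_force'],o['grip_width'])
E
```

```text
[ 0.46838897 -0.04645269  0.14196192] [-14.36131962  10.54618518   5.90525652] 0.6018220056180429
```

Request:
{"fn": "carry_out", "kwargs": {"motion": [{"xyz": [0.001,0.008,0],"angular": [0,0,0]},{"xyz": [0.002,0.016,0],"angular": [0,0,0]},{"xyz": [0.002,0.016,-0.01],"angular": [0,0,0]},{"xyz": [0.002,0.016,-0.04],"angular": [0,0,0]},{"xyz": [0.002,0.016,-0.08],"angular": [0,0,0]},{"xyz": [0.002,0.016,-0.12],"angular": [0,0,0]},{"xyz": [0.002,0.016,-0.15],"angular": [0,0,0]},{"xyz": [0.002,0.016,-0.15],"angular": [0,0,0]},{"xyz": [0.002,0.016,-0.15],"angular": [0,0,0]}]}}

```text
clock: 21.45
position: [0.4628, -0.0359, 0.2935]
ee_rot: [-0.233, 0.973, 0.0, -0.001]
ft_force: [0.8, -0.1, -0.3]
grip_width: 0.598
grasp_force: 0.0
```

```bash
python3 - <<'E'
from workcell import *
from h import *
rows([(.487,-.0035,.292,100)])
s=camera('side');t=camera('top');pickle.dump(s,open('side3.pkl','wb'));pickle.dump(t,open('top3.pkl','wb'))
for z in(.012,.02,.025,.03,.05,.066,.21,.228):print(z,((proj(s,[.487,-.0035,z])[0]-[270,150])*5).round())
i=s['img'];cv2.imwrite('pics/s3.png',cv2.resize(i[150:270,270:370],None,fx=5,fy=5,interpolation=cv2.INTER_CUBIC)[:,:,::-1])
E
```

```text
now [ 0.4628 -0.0359  0.2935] hdg 116.9 F [ 0.8 -0.1 -0.3] t 21.45 g 0.6
3 {"xyz":[-0.012, 0.006, 0.0],"angular":[0.0, -0.2, 5.6]}, {"xyz":[-0.024, 0.012, 0.001],"angular":[0.0, -0.2, 11.3]}, {"xyz":[-0.036, 0.018, 0.001],"angular":[0.0, -0.2, 16.9]}
0.012 [230. 527.]
0.02 [229. 513.]
0.025 [229. 505.]
0.03 [229. 496.]
0.05 [228. 461.]
0.066 [227. 432.]
0.21 [217. 152.]
0.228 [216. 114.]
```

View pics/s3.png

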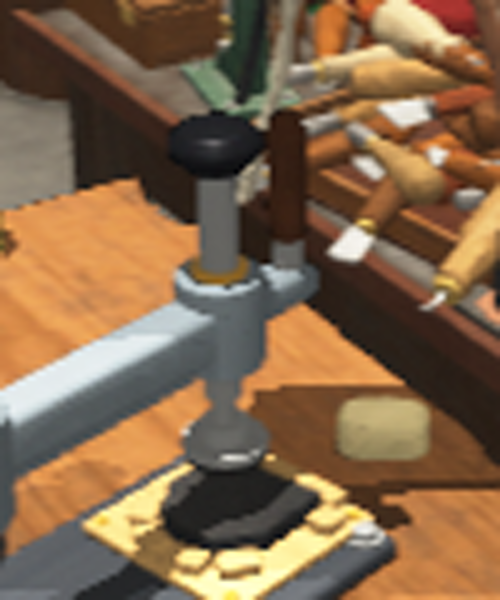

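The heel is seated in the nest with the ram over it, the arm is home and the foot floats just above the heel (foot face at about (225,460), z≈0.053). Next I press the knob with the fingers shut.

Request:
{"fn": "carry_out", "kwargs": {"motion": [{"xyz": [-0.012,0.006,0],"angular": [0,0,6]},{"xyz": [-0.024,0.012,0],"angular": [0,0,11]},{"xyz": [-0.036,0.018,0],"angular": [0,0,17]},{"xyz": [-0.036,0.018,0],"angular": [0,0,17]},{"xyz": [-0.036,0.018,0],"angular": [0,0,17]},{"xyz": [-0.036,0.018,0],"angular": [0,0,17]}], "hand": 0}}

```text
clock: 22.15
position: [0.4857, -0.004, 0.2921]
ee_rot: [-0.088, 0.996, 0.0, -0.003]
ft_force: [0.1, 0.3, 0.3]
grip_width: 0.002
grasp_force: 0.0
```

Request:
{"fn": "carry_out", "kwargs": {"motion": [{"xyz": [0,0,0.02],"angular": [0,0,0]},{"xyz": [0,0,0.035],"angular": [0,0,0]},{"xyz": [0,0,0.045],"angular": [0,0,0]},{"xyz": [0,0,0.052],"angular": [0,0,0]},{"xyz": [0,0,0.055],"angular": [0,0,0]},{"xyz": [0,0,0.055],"angular": [0,0,0]}]}}

```text
clock: 22.75
position: [0.4859, -0.0033, 0.2375]
ee_rot: [-0.087, 0.996, 0.0, -0.002]
ft_force: [0.0, -0.0, 1.2]
grip_width: -0.001
grasp_force: 0.0
```

```bash
python3 - <<'E'
from h import *
rows([(.487,-.0035,.2,100)])
E
```

```text
now [ 0.4859 -0.0033  0.2375] hdg 100.0 F [ 0.  -0.   1.2] t 22.75 g -0.0
1 {"xyz":[-0.001, -0.0, 0.037],"angular":[0.1, -0.3, -0.0]}
```

Request:
{"fn": "carry_out", "kwargs": {"motion": [{"xyz": [-0.001,0,0.004],"angular": [0,0,0]},{"xyz": [-0.001,0,0.008],"angular": [0,0,0]},{"xyz": [-0.001,0,0.012],"angular": [0,0,0]},{"xyz": [-0.001,0,0.016],"angular": [0,0,0]},{"xyz": [-0.001,0,0.018],"angular": [0,0,0]}]}}

```text
clock: 23.25
position: [0.4866, -0.003, 0.2189]
ee_rot: [-0.087, 0.996, 0.0, -0.003]
ft_force: [-0.9, -0.0, 0.0]
grip_width: -0.002
grasp_force: 0.0
```

Request:
{"fn": "carry_out", "kwargs": {"motion": [{"xyz": [0,0,0.003],"angular": [0,0,0]},{"xyz": [0,0,0.006],"angular": [0,0,0]},{"xyz": [0,0,0.009],"angular": [0,0,0]},{"xyz": [0,0,0.011],"angular": [0,0,0]}]}}

```text
clock: 23.65
position: [0.4867, -0.003, 0.2081]
ee_rot: [-0.087, 0.996, 0.0, -0.003]
ft_force: [-0.6, 0.9, -0.3]
grip_width: -0.005
grasp_force: 0.0
```

Request:
{"fn": "carry_out", "kwargs": {"motion": [{"xyz": [0,0,0.002],"angular": [0,0,0]},{"xyz": [0,0,0.004],"angular": [0,0,0]},{"xyz": [0,0,0.006],"angular": [0,0,0]}]}}

```text
clock: 23.95
position: [0.4868, -0.003, 0.2023]
ee_rot: [-0.087, 0.996, 0.0, -0.002]
ft_force: [1.1, -0.5, -0.3]
grip_width: -0.002
grasp_force: 0.0
```

Request:
{"fn": "carry_out", "kwargs": {"motion": [{"xyz": [0,0,0.002],"angular": [0,0,0]},{"xyz": [0,0,0.004],"angular": [0,0,0]}]}}

```text
clock: 24.15
position: [0.4867, -0.003, 0.1983]
ee_rot: [-0.087, 0.996, 0.0, -0.002]
ft_force: [0.1, -0.2, 0.5]
grip_width: 0.0
grasp_force: 0.0
```

Request:
{"fn": "carry_out", "kwargs": {"motion": [{"xyz": [0,0,0.002],"angular": [0,0,0]},{"xyz": [0,0,0.004],"angular": [0,0,0]}]}}

```text
clock: 24.35
position: [0.4867, -0.003, 0.1943]
ee_rot: [-0.087, 0.996, 0.0, -0.002]
ft_force: [-0.5, -0.2, 0.3]
grip_width: -0.002
grasp_force: 0.0
```

Request:
{"fn": "carry_out", "kwargs": {"motion": [{"xyz": [0,0,0.002],"angular": [0,0,0]},{"xyz": [0,0,0.003],"angular": [0,0,0]}]}}

```text
clock: 24.55
position: [0.4867, -0.003, 0.1915]
ee_rot: [-0.087, 0.996, 0.0, -0.002]
ft_force: [-3.9, 0.1, 9.3]
grip_width: 0.005
grasp_force: 4.4
```

Request:
{"fn": "carry_out", "kwargs": {"motion": [{"xyz": [0,0,0.002],"angular": [0,0,0]},{"xyz": [0,0,0.003],"angular": [0,0,0]}]}}

```text
clock: 24.75
position: [0.4867, -0.003, 0.1892]
ee_rot: [-0.087, 0.996, 0.0, -0.002]
ft_force: [-5.0, -0.0, 8.8]
grip_width: 0.001
grasp_force: 4.5
```

Request:
{"fn": "carry_out", "kwargs": {"motion": [{"xyz": [0,0,0.002],"angular": [0,0,0]},{"xyz": [0,0,0.003],"angular": [0,0,0]}]}}

```text
clock: 24.95
position: [0.4867, -0.003, 0.1863]
ee_rot: [-0.087, 0.996, 0.0, -0.002]
ft_force: [-4.6, -0.1, 9.1]
grip_width: -0.001
grasp_force: 4.5
```

Request:
{"fn": "carry_out", "kwargs": {"motion": [{"xyz": [0,0,0.002],"angular": [0,0,0]},{"xyz": [0,0,0.004],"angular": [0,0,0]},{"xyz": [0,0,0.006],"angular": [0,0,0]},{"xyz": [0,0,0.008],"angular": [0,0,0]}]}}

```text
clock: 25.35
position: [0.4867, -0.003, 0.1783]
ee_rot: [-0.087, 0.996, 0.0, -0.002]
ft_force: [-4.4, 0.2, 8.6]
grip_width: 0.003
grasp_force: 4.7
```

Request:
{"fn": "carry_out", "kwargs": {"motion": [{"xyz": [0,0,0.001],"angular": [0,0,0]},{"xyz": [0,0,0.002],"angular": [0,0,0]}]}}

```text
clock: 25.55
position: [0.4867, -0.003, 0.1763]
ee_rot: [-0.087, 0.996, 0.0, -0.002]
ft_force: [-4.0, 0.3, 9.1]
grip_width: -0.0
grasp_force: 4.5
```

Request:
{"fn": "carry_out", "kwargs": {"motion": [{"xyz": [0,0,0.001],"angular": [0,0,0]},{"xyz": [0,0,0.002],"angular": [0,0,0]}]}}

```text
clock: 25.75
position: [0.4867, -0.003, 0.1743]
ee_rot: [-0.087, 0.996, 0.0, -0.002]
ft_force: [-4.1, -0.2, 9.3]
grip_width: 0.002
grasp_force: 4.5
```

Request:
{"fn": "carry_out", "kwargs": {"motion": [{"xyz": [0,0,0.001],"angular": [0,0,0]},{"xyz": [0,0,0.002],"angular": [0,0,0]}]}}

```text
clock: 25.95
position: [0.4867, -0.003, 0.1723]
ee_rot: [-0.087, 0.996, 0.0, -0.002]
ft_force: [-4.3, -0.4, 8.8]
grip_width: -0.002
grasp_force: 4.5
```

Baseline is about 9.0 N. Continuing in 1 mm steps.

Request:
{"fn": "carry_out", "kwargs": {"motion": [{"xyz": [0,0,0.0005],"angular": [0,0,0]},{"xyz": [0,0,0.001],"angular": [0,0,0]}]}}

```text
clock: 26.15
position: [0.4867, -0.003, 0.1713]
ee_rot: [-0.087, 0.996, 0.0, -0.002]
ft_force: [-3.6, -0.3, 9.7]
grip_width: -0.002
grasp_force: 4.4
```

Request:
{"fn": "carry_out", "kwargs": {"motion": [{"xyz": [0,0,0.0005],"angular": [0,0,0]},{"xyz": [0,0,0.001],"angular": [0,0,0]}]}}

```text
clock: 26.35
position: [0.4867, -0.003, 0.1703]
ee_rot: [-0.087, 0.996, 0.0, -0.002]
ft_force: [-3.3, -0.4, 8.6]
grip_width: -0.0
grasp_force: 4.4
```

Request:
{"fn": "carry_out", "kwargs": {"motion": [{"xyz": [0,0,0.0005],"angular": [0,0,0]},{"xyz": [0,0,0.001],"angular": [0,0,0]}]}}

```text
clock: 26.55
position: [0.4867, -0.003, 0.1693]
ee_rot: [-0.087, 0.996, 0.0, -0.002]
ft_force: [-4.3, -0.3, 9.0]
grip_width: 0.002
grasp_force: 4.4
```

Request:
{"fn": "carry_out", "kwargs": {"motion": [{"xyz": [0,0,0.0005],"angular": [0,0,0]},{"xyz": [0,0,0.001],"angular": [0,0,0]}]}}

```text
clock: 26.75
position: [0.4867, -0.003, 0.1684]
ee_rot: [-0.087, 0.996, 0.0, -0.002]
ft_force: [-4.1, 0.9, 9.7]
grip_width: -0.001
grasp_force: 4.4
```

Request:
{"fn": "carry_out", "kwargs": {"motion": [{"xyz": [0,0,0.0005],"angular": [0,0,0]},{"xyz": [0,0,0.001],"angular": [0,0,0]}]}}

```text
clock: 26.95
position: [0.4867, -0.003, 0.1674]
ee_rot: [-0.087, 0.996, 0.0, -0.002]
ft_force: [-4.4, 0.0, 9.1]
grip_width: 0.006
grasp_force: 4.4
```

Request:
{"fn": "carry_out", "kwargs": {"motion": [{"xyz": [0,0,0.0005],"angular": [0,0,0]},{"xyz": [0,0,0.001],"angular": [0,0,0]}]}}

```text
clock: 27.15
position: [0.4867, -0.003, 0.1663]
ee_rot: [-0.087, 0.996, 0.0, -0.002]
ft_force: [-4.2, 0.1, 8.6]
grip_width: 0.001
grasp_force: 4.4
```

Request:
{"fn": "carry_out", "kwargs": {"motion": [{"xyz": [0,0,0.0005],"angular": [0,0,0]},{"xyz": [0,0,0.001],"angular": [0,0,0]}]}}

```text
clock: 27.35
position: [0.4867, -0.003, 0.1653]
ee_rot: [-0.087, 0.996, 0.0, -0.002]
ft_force: [-4.4, -0.1, 9.3]
grip_width: -0.001
grasp_force: 4.4
```

Request:
{"fn": "carry_out", "kwargs": {"motion": [{"xyz": [0,0,0.0005],"angular": [0,0,0]},{"xyz": [0,0,0.001],"angular": [0,0,0]}]}}

```text
clock: 27.55
position: [0.4867, -0.003, 0.1644]
ee_rot: [-0.087, 0.996, 0.0, -0.002]
ft_force: [-4.3, -0.1, 9.5]
grip_width: 0.001
grasp_force: 5.0
```

Request:
{"fn": "carry_out", "kwargs": {"motion": [{"xyz": [0,0,0.0005],"angular": [0,0,0]},{"xyz": [0,0,0.001],"angular": [0,0,0]}]}}

```text
clock: 27.75
position: [0.4867, -0.003, 0.1635]
ee_rot: [-0.087, 0.996, 0.0, -0.002]
ft_force: [-5.1, -0.1, 11.4]
grip_width: 0.001
grasp_force: 5.6
```

Request:
{"fn": "carry_out", "kwargs": {"motion": [{"xyz": [0,0,0.0005],"angular": [0,0,0]},{"xyz": [0,0,0.001],"angular": [0,0,0]}]}}

```text
clock: 27.95
position: [0.4867, -0.003, 0.1626]
ee_rot: [-0.087, 0.996, 0.0, -0.002]
ft_force: [-5.6, -0.2, 12.0]
grip_width: -0.005
grasp_force: 6.1
```

Request:
{"fn": "carry_out", "kwargs": {"motion": [{"xyz": [0,0,0.0004],"angular": [0,0,0]},{"xyz": [0,0,0.0007],"angular": [0,0,0]}]}}

```text
clock: 28.15
position: [0.4867, -0.003, 0.162]
ee_rot: [-0.087, 0.996, 0.0, -0.002]
ft_force: [-5.4, -0.4, 13.1]
grip_width: -0.003
grasp_force: 6.4
```

Request:
{"fn": "carry_out", "kwargs": {"motion": [{"xyz": [0,0,-0.003],"angular": [0,0,0]},{"xyz": [0,0,-0.02],"angular": [0,0,0]},{"xyz": [0,0,-0.06],"angular": [0,0,0]},{"xyz": [0,0,-0.1],"angular": [0,0,0]},{"xyz": [0,0,-0.14],"angular": [0,0,0]},{"xyz": [0,0,-0.16],"angular": [0,0,0]},{"xyz": [0,0,-0.16],"angular": [0,0,0]}]}}

```text
clock: 28.85
position: [0.4886, -0.0028, 0.3238]
ee_rot: [-0.087, 0.996, -0.0, 0.0]
ft_force: [0.5, -0.1, -0.4]
grip_width: -0.0
grasp_force: 0.0
```

```bash
python3 - <<'E'
from workcell import *
from h import *
s=camera('side');t=camera('top')
a=load('side3')['img'];b=s['img']
# numeric check: arm beam unmoved vs pre-press, bystanders unmoved vs start
def d(A,B,x0,y0,x1,y1):return round(float(np.abs(A[y0:y1,x0:x1].astype(int)-B[y0:y1,x0:x1]).mean()),2)
print('beam',d(a,b,270,205,320,250),'handle',d(a,b,322,170,334,205),'knobregion',d(a,b,302,170,324,190))
t0=load('top1')['img'];print('tin',d(t0,t['img'],198,212,230,245),'burn',d(t0,t['img'],228,232,280,268),'wax',d(t0,t['img'],355,228,382,252))
# knob top row in side image along column 312
for I in(a,b):
    col=I[160:230,308:318].astype(int).sum(2).mean(1);print(160+np.nonzero(col<150)[0][[0,-1]])
print(proj(s,[.487,-.0035,.228]),proj(s,[.487,-.0035,.228-.0301]))
o=get_obs();print(o['clock'],o['position'],o['ft_force'])
E
```

```text
beam 9.61 handle 4.46 knobregion 29.81
tin 18.52 burn 49.03 wax 49.34
[173 185]
[184 197]
[[313.11686033 172.71410337]] [[313.55245133 185.37453894]]
28.95 [ 0.48733215 -0.00301992  0.32031623] [-0.37168868 -0.50316956 -0.40320618]
```

```bash
python3 -c "
from workcell import *
print(hand_in())"
```

```text
the job is handed in; nothing more can be done
None
```

The job is handed in. The heel is in the nest against the straight wall, the arm is home on its stop, and the ram is pressed about 3.5 mm into the 7 mm spring, going by the force readings. I kept the tool clear of the tin, burnisher and beeswax, but the robot hid them in the last top picture, so I couldn't confirm they hadn't moved.

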